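Change the battery pack in the sloping bench tester

ROBOT

A 6-joint arm with a two-finger parallel gripper is mounted at the origin on the work surface. World frame = base frame: x ahead of the robot, y to its left, z up, the work surface at z = 0. Lengths are in m, angles in degrees, forces in N, time in s.
With the tool pointing down it reaches from about 0.35 to 0.875 m from the base axis. Payload 4.2 kg.
Tool frame: the origin (TCP) lies on the mounting face of the last link; the fingertips stand 182 mm ahead of it and the grasp point (between the pads) lies 164 mm ahead of it (r.tcp_to_grasp is the distance from the TCP to the grasp point, in m); z points along the fingers, y is the line along which they close (so a half turn about z gives the same grasp; the last joint's range is limited). The gripper opens to 87 mm and grips with 3 to 60 N. Pads are 19 mm wide; open, the fingers measure 117 mm over their backs; the gripper's body (75 mm by 190 mm) begins 51 mm behind the grasp point.
Start: joints at [-50.73, 22.042, 0.453, 0, -68.411, -14.817], TCP at [0.259, -0.569, 0.405] pointing down, gripper open.
Joint ranges: [-179.83, 179.83], [-69.29, 118.12], [-61.27, 80.66], [-181.25, 117.63], [-171.15, -9.14], [-177.46, 177.46]. Speed limits (degrees/s): [159.86, 159.86, 180, 180, 180, 180].

INTERFACE

Orientations are given as a 3x3 rotation matrix whose columns are the frame's x, y, z axes.
In Python, from station import sense, eyes, r gives the robot as it stands.
- The arm moves only by the tool jog_arm, never from a script. Its argument "increments" is a list of rows, each a list of 4 numbers: the shift along the tool's x, y, z normalised to -1 to 1, where 1 is 0.02 m, then the turn about the tool's z normalised to -1 to 1, where 1 is 0.08 rad. A call has 1 to 10 rows; each row shifts and turns the commanded pose from where the row before left it, along the tool's axes as they then stand; what a row does not reach is not made up. A row lasts 1/10 s, in which the tool goes at most 50 mm and 8.59 degrees, less where a joint would pass 70% of its speed; a pose out of reach is approached as far as the arm can. A call with a number of a shift or a turn outside -1 to 1 is refused whole. A call with a gripper value outside its range is refused whole. "grip" is the finger opening in mm, from 0 to 87, set as the call begins (left out, the last holds). The fingers move at their own pace and stop on an object; the grip force is fixed at half the most. Time passes only in rows, so rows that do not move let the fingers close. It gives the time, the measured TCP pose, the force, the opening and the grip force at its end, in the units of the state.
- sense(): the state, without advancing time (a new reading comes with each control period).
- eyes.capture(name): name is "side" or "top" or "wrist"; returns the picture (480x640x3 uint8, blue, green, red); there is no depth.
- eyes.get_calibration(name): a dict with "camera_matrix" (3x3 intrinsics, pixels), "R" (3x3) and "t" (3): a world point X has camera coordinates R X + t; the wrist camera has in their place "T_tool_cam" (4x4, takes a point from camera to tool coordinates, whose origin is the TCP and whose axes are the flange's). Camera axes: x right, y down, z forward; pixel columns grow to the right and rows downward; lengths in m; the calibration is good to about 2 mm. A picture is of the moment at which its call begins: read the wrist's pose just before it. get_calibration takes no time and is no camera call.
- r.finish_job(): hands the job in; it is judged then, once.
Trained networks look in the newest picture that a camera, given by its name, has taken for a name from the list of things; names that differ only in an ending like _2 or _b are one class to them, and where a whole thing is asked for, a point or a joint stands for the part that bears it (a point fixed in the world has none). Each returns a list of dicts, best first, with "conf" (0 to 1); they miss things now and then, are a little off and sometimes report something else, mostly with a low value. They report only what shows in the picture. A call takes as long as a camera call. They do not tell look-alikes from the thing itself.
- eyes.spot_in(camera, name): "centre" ([x, y, z] in m, in world coordinates, good to about 4 mm: the middle of the surface that is visible of it).
- eyes.outline_of(camera, name): "mask" (480x640 bool, what is visible of it).
The state is a dict: "time_s": time; "joints": joint angles; "joint_velocities": joint speeds; "effort": joint torques, N m; "tcp_pos": TCP position; "ee_rot": TCP orientation; "wrist_force": force on the tool from outside, world axes, zero at the start; "moment": the same for the moment, N m; "gripper_width": opening from 0.0 (shut) to 1.0 (fully open); "gripper_force": force on a finger pad.
Only numpy, scipy, OpenCV 4.12 (cv2) and the standard library are available. Lean on these libraries where they do the work, as an engineer would, in place of code of your own. Each camera call takes 0.05 s, during which the arm holds its last target. There are 200 camera calls.

TASK

Change the battery pack in the sloping tester: lift the spent red pack out of the open bay and set it down inside the yellow bin, then lay the charged green pack flat on the floor of the bay with its grip rib outward. Then slide the blue cover over it until it is fully shut. Do not let a pack drop or be thrown, and leave the other things on the bench where they are.

Things in the scene. Friction and masses are not known exactly. Their poses are not given: they have to be found in the camera images.
- bay: battery bay, 80 (x) x 120 (y) mm inside, 52 mm deep, in a fixed grey tester that slopes 30 degrees, low side away from the robot. Origin: centre of its floor, 36 mm above the bench; x up the slope, y level, z square out of the floor (30 degrees off vertical, away from the robot). Side rails, 62 mm and more off in y, rise to z = 66 mm. Solid housing from x = 40 to 150 mm, z to 52 mm
- cover (a joint): slide of the blue cover, m: 0 = fully shut over the bay, 0.1 = fully open (moved up the slope along bay x); it has some friction and stays where it is left. Cover plate 96 (x) x 132 (y) x 5 mm, its upper face at bay z = 57.5 mm
- cover_grip (a point): top middle of the white grip bar on the cover: bar 10 mm thick (along bay x), 80 mm long (along bay y), standing 20 mm above the cover plate. Shut, it is at bay (2, 0, 77.5) mm
- spent: spent pack, red with white bands, starts in the bay, rib out and along bay y: battery pack, loose, about 0.35 kg: block 68 (x) x 104 (y) x 24 (z) mm, with a black grip rib standing in the middle of its top, 10 mm thick (x), 70 mm long (y), from 24 to 46 mm above the underside. Origin: centre of its underside; z out of its ribbed side. The same end for end. 
- fresh: charged pack, green with white bands, starts flat on the bench, rib up: battery pack, loose, about 0.35 kg: block 68 (x) x 104 (y) x 24 (z) mm, with a black grip rib standing in the middle of its top, 10 mm thick (x), 70 mm long (y), from 24 to 46 mm above the underside. Origin: centre of its underside; z out of its ribbed side. The same end for end. 
- bin: yellow open bin for spent packs, fixed: outside 168 (x) x 140 (y) x 60 mm tall, walls and floor 5 mm thick. Origin: centre of its underside
- flux: bystander: low jar with blue cap, 56 mm across, 60 mm tall; origin on its underside
- board: bystander: small green circuit board 75 x 95 mm, parts to 20 mm tall; origin on its underside
- driver: bystander: screwdriver with green handle, 180 mm long, lying on the bench
There are look-alikes about, which are no part of the job. What is meant by the spent is not orange or purple, and is the larger of those in its own colour.

How it is judged:
By the outcome, as a careful person would: the job done as asked, in the order asked, and still so for the second after the job is handed in, with the robot touching nothing.
It also fails if it takes over 64 s, if anything falls off the work surface, if the arm or the gripper's body presses on something with over 40 N, if the wrist force passes 120 N, or if a joint passes its speed limit or range.

## Working session

There is one attempt and no reset: what is moved stays moved. The work goes in short steps, Python scripts to look and compute and a tool call to move; the robot and the scene stay as the last step left them, time stands still between calls to the robot, and variables do not carry over. Pictures are saved under pics/ and viewed, at most 10 in all, crops included, and the job is handed in when it is done.

Besides the shell and the picture viewer there is one more tool, called after ">>>" by a JSON object that holds its "op" and its "data", one argument or row to a line. jog_arm: Moves the arm, as the interface text tells. Its arguments: {"type":"object","properties":{"increments":{"type":"array"},"grip":{"type":"number"}},"required":["increments"]}

```bash
mkdir -p pics; ls; python3 - <<'E'
from station import sense, eyes, r
import cv2,numpy as np
s=sense();print(s['time_s'],s['tcp_pos'],s['ee_rot'],s['gripper_width'],s['wrist_force'])
for c in ['top','side']:
    cv2.imwrite(f'pics/{c}0.png',eyes.capture(c))
    for n in ['spent','fresh','bin','bay','cover','cover_grip','flux','board','driver']:
        for d in eyes.spot_in(c,n)[:4]: print(c,n,round(d['conf'],2),np.round(d['centre'],3))
E
```

```text
pics
0.0 [ 0.25869082 -0.56872863  0.40364408] [[-9.10344940e-01 -4.13849136e-01 -9.90854681e-04]
 [-4.13850313e-01  9.10342826e-01  1.96406381e-03]
 [ 8.91913372e-05  2.19804108e-03 -9.99997580e-01]] 0.9954216807159948 [-0.351011   -0.6187389  -0.08513849]
top spent 0.89 [0.662 0.211 0.035]
top spent 0.8 [0.604 0.032 0.057]
top spent 0.69 [ 0.55  -0.126  0.031]
top spent 0.62 [ 0.756 -0.054  0.044]
top fresh 0.86 [ 0.482 -0.317  0.026]
top bin 0.78 [0.458 0.289 0.007]
top bay 0.91 [0.533 0.042 0.126]
top bay 0.61 [0.742 0.108 0.02 ]
top cover 0.81 [0.529 0.041 0.141]
top cover_grip 0.68 [0.521 0.044 0.145]
top flux 0.86 [ 0.343 -0.155  0.057]
top board 0.97 [0.329 0.177 0.001]
top driver 0.71 [0.743 0.113 0.023]
side spent 0.72 [ 0.753 -0.069  0.048]
side spent 0.56 [0.61  0.054 0.074]
side spent 0.54 [0.679 0.212 0.037]
side fresh 0.6 [ 0.484 -0.339  0.022]
side fresh 0.22 [0.74  0.089 0.021]
side bin 0.68 [0.43  0.264 0.033]
side bay 0.95 [ 0.538 -0.029  0.105]
side bay 0.15 [0.529 0.044 0.145]
side cover 0.75 [0.528 0.038 0.146]
side cover 0.54 [ 0.484 -0.335  0.023]
side cover_grip 0.59 [0.527 0.041 0.144]
side flux 0.56 [ 0.346 -0.175  0.047]
side flux 0.34 [0.735 0.087 0.022]
side board 0.57 [0.329 0.165 0.005]
side driver 0.82 [0.736 0.088 0.02 ]
```

View pics/top0.png

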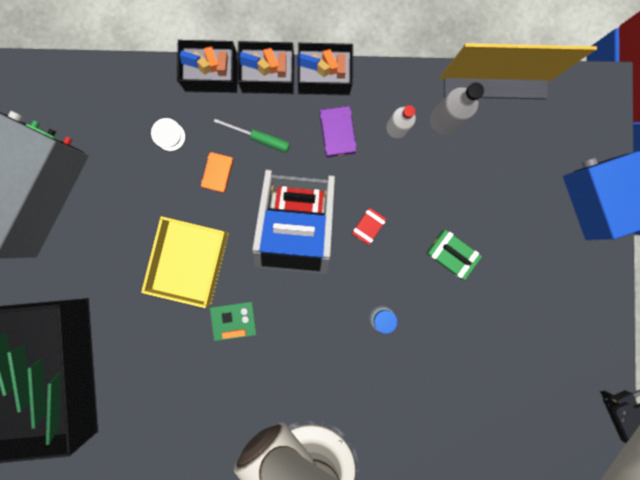

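View pics/side0.png

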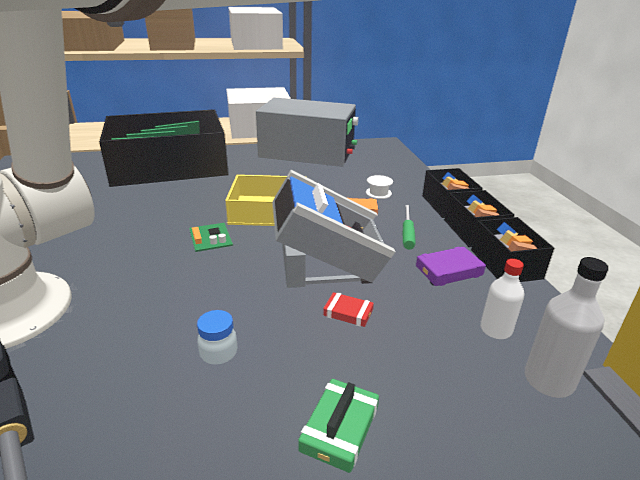

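The top view shows the tester at about (295,220). The large red pack with its black rib is in the bay at (300,197), and the cover's white bar is at (293,229). The green pack is at (455,255), the bin at (185,262), the small red decoy at (369,226) and the purple one at (338,131). The side view agrees. I'll move the wrist camera over the fresh pack, then over the bay, to measure them.

>>> {"op": "jog_arm", "data": {
  "increments": [
    [-1,0.45,0,0],
    [-1,0.45,0,0],
    [-1,0.45,0,0],
    [-1,0.45,0,0],
    [-1,0.45,0,0],
    [-1,0.45,0,0],
    [-1,0.45,0,0],
    [-1,0.45,0,0],
    [-1,0.45,0,0],
    [-1,0.45,0,0]
  ]
}}

```text
time_s: 2.0
tcp_pos: [0.4041, -0.4035, 0.4048]
ee_rot: [[-0.91, -0.414, 0.0], [-0.414, 0.91, -0.0], [-0.0, -0.0, -1.0]]
wrist_force: [-0.7, -0.4, 0.7]
gripper_width: 1.0
gripper_force: 0.0
```

```bash
cat > h.py <<'E'
from station import sense, eyes, r
import cv2,numpy as np
def cam(c,s=None):
    k=eyes.get_calibration(c);K=np.array(k['camera_matrix'])
    if c!='wrist': return K,np.array(k['R']),np.array(k['t'])
    s=s or sense();T=np.eye(4);T[:3,:3]=s['ee_rot'];T[:3,3]=s['tcp_pos']
    M=np.linalg.inv(T@np.array(k['T_tool_cam']));return K,M[:3,:3],M[:3,3]
def proj(C,X):
    K,R,t=C;p=(np.atleast_2d(X)@R.T+t)@K.T;return p[:,:2]/p[:,2:]
def ray(C,uv,z):
    K,R,t=C;uv=np.atleast_2d(uv).astype(float)
    d=np.c_[uv,np.ones(len(uv))]@np.linalg.inv(K).T@R;o=-R.T@t
    return o+d*((z-o[2])/d[:,2:])
def yaw():
    R=np.array(sense()['ee_rot']);return np.degrees(np.arctan2(R[1,1],R[0,1]))
def go(gx,gy,gz,yw=None):
    "shift in tool units for the grasp point to reach gx,gy,gz; then turn units"
    s=sense();R=np.array(s['ee_rot']);g=np.array(s['tcp_pos'])+R[:,2]*r.tcp_to_grasp
    d=R.T@(np.array([gx,gy,gz])-g)/.02
    tu=None
    if yw is not None:
        e=(yw-yaw()+90)%180-90;tu=round(-np.radians(e)/.08,2)
    print('t',round(s['time_s'],2),'grasp',np.round(g,4),'yaw',round(yaw(),2),'units',np.round(d,2),'turn',tu,'F',np.round(s['wrist_force'],1),'w',round(s['gripper_width']*87,1))
E
python3 - <<'E'
from h import *
C=cam('wrist');cv2.imwrite('pics/w1.png',eyes.capture('wrist'))
print(eyes.get_calibration('wrist')['T_tool_cam']);go(.5,-.3,.2)
for d in eyes.spot_in('wrist','fresh')[:2]: print(d)
E
```

```text
[[-7.16710562e-04 -9.60654890e-01 -2.77743891e-01  7.64673818e-02]
 [ 9.99999213e-01 -9.74451947e-04  7.89943676e-04 -5.19551828e-04]
 [-1.02951133e-03 -2.77743106e-01  9.60654832e-01  2.11100604e-02]
 [ 0.00000000e+00  0.00000000e+00  0.00000000e+00  1.00000000e+00]]
t 2.05 grasp [ 0.4058 -0.4018  0.2414] yaw 114.58 units [-6.4   2.67  2.08] turn None F [-0.   1.2 -0.5] w 86.9
{'centre': [0.4715, -0.3399, 0.0248], 'conf': 0.81}
```

View pics/w1.png

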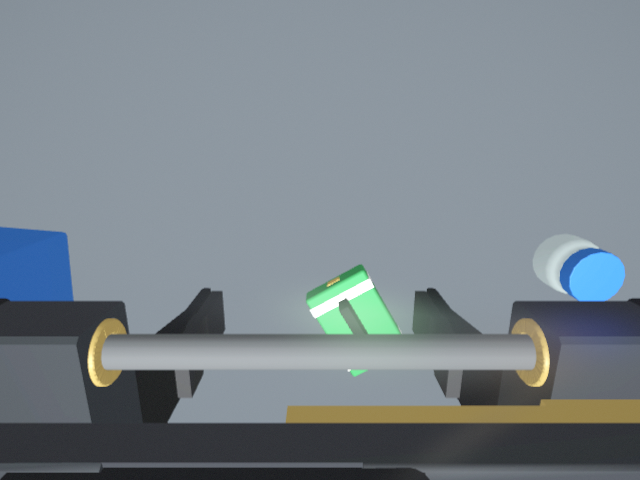

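The wrist view shows the green pack at (350,320), partly hidden by the gripper, and the jar at (590,270). Objects show clearly when they sit on the tool's +x side, so I'll move on by 140 mm.

>>> {"op": "jog_arm", "data": {
  "increments": [
    [-1,0,0.5,0],
    [-1,0,0.5,0],
    [-1,0,0.5,0],
    [-1,0,0.5,0],
    [-1,0,0.5,0],
    [-1,0,0.5,0],
    [-1,0,0.5,0],
    [0,0,0,0]
  ]
}}

```text
time_s: 2.9
tcp_pos: [0.5333, -0.3448, 0.3322]
ee_rot: [[-0.909, -0.416, -0.003], [-0.416, 0.909, 0.001], [0.002, 0.002, -1.0]]
wrist_force: [0.3, -0.7, 1.2]
gripper_width: 0.997
gripper_force: 0.0
```

```bash
python3 - <<'E'
from h import *
C=cam('wrist');im=eyes.capture('wrist');cv2.imwrite('pics/w2.png',im)
np.savez('w2.npz',K=C[0],R=C[1],t=C[2])
for d in eyes.outline_of('wrist','fresh')[:1]:
    m=d['mask'];print(d['conf'],m.sum());ys,xs=np.where(m);print(xs.min(),xs.max(),ys.min(),ys.max())
# rib: dark pixels in hull of mask
hull=cv2.convexHull(np.c_[xs,ys].astype(np.int32));hm=np.zeros(m.shape,np.uint8);cv2.fillConvexPoly(hm,hull,1)
dk=(im.max(2)<60)&(hm>0);n,lab,st,ce=cv2.connectedComponentsWithStats(dk.astype(np.uint8));i=1+st[1:,4].argmax();print(st[i],ce[i])
y2,x2=np.where(lab==i)
print(cv2.minAreaRect(np.c_[x2,y2].astype(np.float32)),cv2.minAreaRect(hull.astype(np.float32)))
go(.6,.04,.24,90)
E
```

```text
0.87 12570
301 440 115 275
[346 158  12   8  28] [351.03571429 161.53571429]
((351.16156005859375, 161.4076690673828), (2.1085901260375977, 12.527507781982422), 60.2551155090332) ((371.65179443359375, 196.04367065429688), (137.4734344482422, 96.83089447021484), 61.04901123046875)
t 3.0 grasp [ 0.5315 -0.3458  0.1705] yaw 114.51 units [-11.12  16.13  -3.47] turn 5.35 F [ 0.2 -1.5  0. ] w 86.6
```

View pics/w2.png

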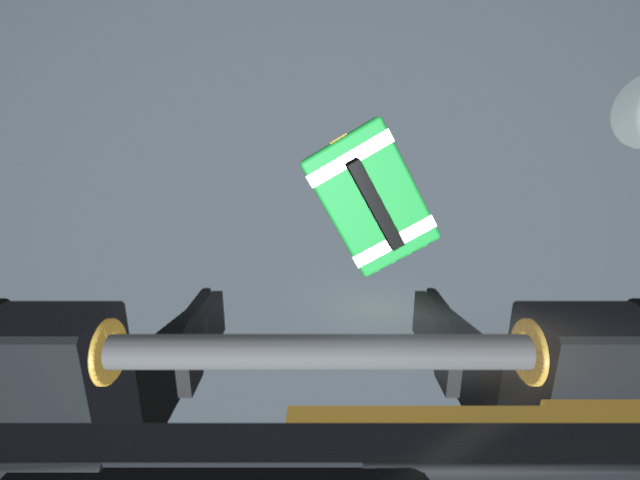

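The wrist view shows the green pack clearly, with corners near (302,163), (380,118), (440,237) and (366,276) and the rib from (353,163) to (398,247). Next is the bay.

>>> {"op": "jog_arm", "data": {
  "increments": [
    [-0.9,1,-0.4,0],
    [-1,1,-0.4,0],
    [-1,1,-0.4,0],
    [-1,1,-0.4,0],
    [-1,1,-0.4,0],
    [-1,1,-0.4,0],
    [-1,1,-0.4,0],
    [-1,1,-0.4,0],
    [-1,1,-0.3,0],
    [-1,1,0,0]
  ]
}}

```text
time_s: 4.0
tcp_pos: [0.6284, -0.0818, 0.407]
ee_rot: [[-0.911, -0.413, 0.004], [-0.413, 0.911, -0.0], [-0.003, -0.002, -1.0]]
wrist_force: [-0.2, -0.8, -0.1]
gripper_width: 0.997
gripper_force: 0.0
```

>>> {"op": "jog_arm", "data": {
  "increments": [
    [-1,1,0,0],
    [-1,1,0,0],
    [-1,1,0,0],
    [-1,1,0,0],
    [-0.8,0.5,0,1],
    [0,0,0,1],
    [0,0,0,1],
    [0,0,0,1],
    [0,0,0,1],
    [0,0,0,0.35]
  ]
}}

```text
time_s: 5.0
tcp_pos: [0.6783, 0.0388, 0.4056]
ee_rot: [[-1.0, 0.003, 0.001], [0.003, 1.0, 0.0], [-0.001, 0.0, -1.0]]
wrist_force: [0.1, -0.4, 0.0]
gripper_width: 0.995
gripper_force: 0.0
```

```bash
python3 - <<'E'
from h import *
z=np.load('w2.npz');C=(z['K'],z['R'],z['t'])
im=cv2.imread('pics/w2.png')
hsv=cv2.cvtColor(im,cv2.COLOR_BGR2HSV)
m=(hsv[...,1]>120)&(hsv[...,0]>45)&(hsv[...,0]<75);m|=im.min(2)>190
m=cv2.morphologyEx(m.astype(np.uint8),cv2.MORPH_OPEN,np.ones((3,3)));m[:,500:]=0
c=max(cv2.findContours(m,0,1)[0],key=cv2.contourArea)
P=ray(C,c[:,0],.022);rc=cv2.minAreaRect((P[:,:2]*1000).astype(np.float32));print('rect mm',rc)
P=ray(C,[[353,160],[401,247]],.046);print(P, P.mean(0),np.degrees(np.arctan2(*(P[1]-P[0])[1::-1])))
C=cam('wrist');cv2.imwrite('pics/w3.png',eyes.capture('wrist'));np.savez('w3.npz',K=C[0],R=C[1],t=C[2])
go(.68,.04,.24,90)
for n in ['spent','bay','cover','cover_grip']:
    for d in eyes.spot_in('wrist',n)[:2]: print(n,d)
E
```

```text
rect mm ((496.7818908691406, -309.16571044921875), (74.28221893310547, 69.4631576538086), 55.72367858886719)
[[ 0.46667616 -0.3491793   0.046     ]
 [ 0.50699101 -0.29139873  0.046     ]] [ 0.48683358 -0.32028901  0.046     ] 55.09561657250847
t 5.05 grasp [0.6785 0.0389 0.242 ] yaw 89.82 units [-0.08  0.06  0.1 ] turn -0.04 F [ 0.  -0.6 -0.3] w 86.6
spent {'centre': [0.7336, -0.0441, 0.0468], 'conf': 0.71}
spent {'centre': [0.6608, 0.214, 0.0386], 'conf': 0.64}
bay {'centre': [0.5614, 0.0434, 0.1189], 'conf': 0.81}
cover {'centre': [0.5455, 0.0401, 0.1258], 'conf': 0.86}
cover_grip {'centre': [0.5481, 0.0384, 0.1236], 'conf': 0.75}
```

View pics/w3.png

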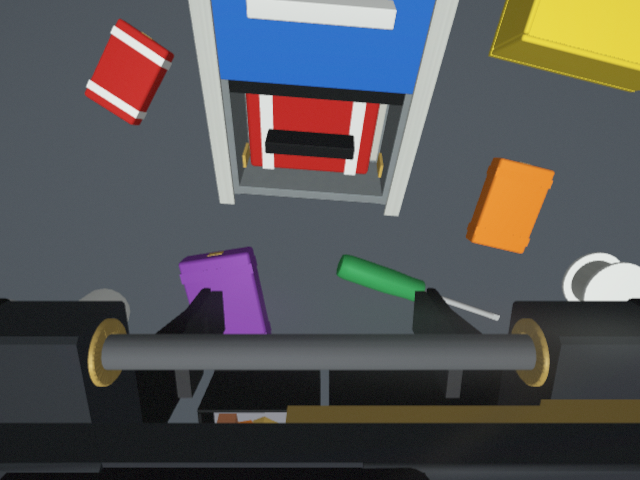

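The wrist view shows the bay's left rail ending at (227,204) and the right one at (392,216). The rib runs from (267,140) to (354,148) and the cover's lower edge is near row 88. I'll zoom in to get precise corners for a fit.

```bash
python3 - <<'E'
import cv2,numpy as np
im=cv2.imread('pics/w3.png')[0:220,180:460]
im=np.clip((im/255.)**.55*255,0,255).astype(np.uint8)
cv2.imwrite('pics/w3z.png',cv2.resize(im,None,fx=2.7,fy=2.7,interpolation=cv2.INTER_CUBIC))
E
```

```text
(no output)
```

View pics/w3z.png

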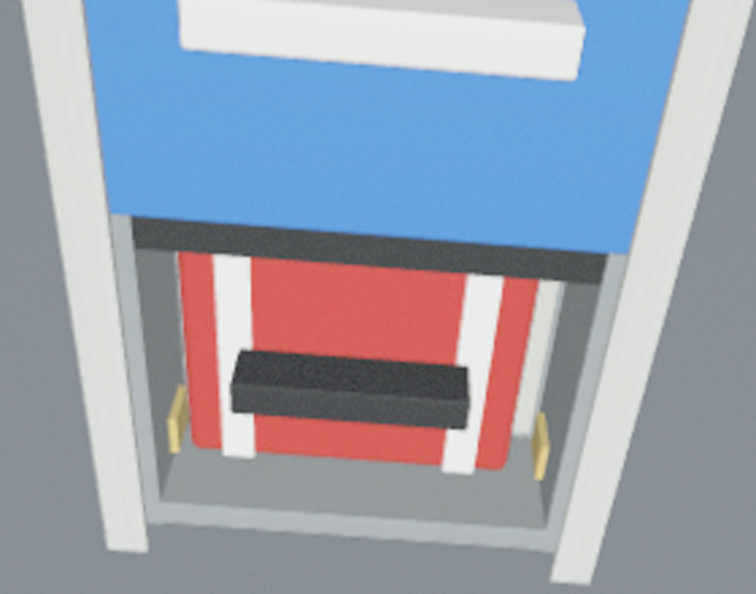

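The zoom (2.7x, offset 180) shows the rib's top face corners at (241,351), (467,368), (468,401) and (233,385). The cover edge runs (110,213) to (628,252), and the rail inner edges are clear. Next I fit the bay pose.

```bash
cat > fit.py <<'E'
from h import *
from scipy.optimize import least_squares
z=np.load('w3.npz');C=(z['K'],z['R'],z['t'])
c,s=np.cos(np.pi/6),.5
B=np.array([[-c,0,s],[0,1,0],[s,0,c]]).T  # bay axes, yaw 0: x up slope (-X), y: sign immaterial
def b2w(p,X,Y,a):
    Rz=np.array([[np.cos(a),-np.sin(a),0],[np.sin(a),np.cos(a),0],[0,0,1]])
    return (Rz@B@np.atleast_2d(p).T).T+[X,Y,.036]
if __name__=='__main__':
    u=lambda *p:np.array(p)/2.7+[180,0]
    bar=u((584,27),(181,48),(577,80)); rib=u((241,351),(467,368),(468,401),(233,385),(232,411),(467,427)); cov=u((110,213),(628,252))
    def pts(v):
        X,Y,a,q,px,py=v
        b=np.array([[-3,40,77.5],[-3,-40,57.5],[-3,40,57.5]])/1e3+[q,0,0]
        rb=np.array([[5,-35,46],[5,35,46],[-5,35,46],[-5,-35,46],[-5,-35,24],[-5,35,24]])/1e3+[px,py,0]
        return b,rb
    def res(v):
        X,Y,a,q,px,py=v;b,rb=pts(v);e=[(proj(C,b2w(b,X,Y,a))-bar).ravel(),(proj(C,b2w(rb,X,Y,a))-rib).ravel()]
        for y,ps in((-.062,((77,0),(148,551))),(.062,((693,0),(553,580)))):
            L=proj(C,b2w([[-.05,y,.066],[.12,y,.066]],X,Y,a));d=L[1]-L[0];n=np.array([-d[1],d[0]])/np.hypot(*d)
            e.append((u(*ps)-L[0])@n)
        L=proj(C,b2w([[q-.048,-.06,.0575],[q-.048,.06,.0575]],X,Y,a));d=L[1]-L[0];n=np.array([-d[1],d[0]])/np.hypot(*d)
        e.append((cov-L[0])@n)
        return np.concatenate(e)
    o=least_squares(res,[.6,.04,0,.1,0,0],loss='soft_l1');v=o.x
    print(np.round(v,4),np.degrees(v[2]));print(np.round(res(v),1))
    np.save('bay.npy',v)
    X,Y,a,q,px,py=v
    print('rib mid',b2w([[px,py,.035],[px,py,.046]],X,Y,a),'floor',b2w([[0,0,0],[0,0,.046]],X,Y,a))
    print('rails z at x60',b2w([[.06,0,.066]],X,Y,a))
E
python3 fit.py; python3 - <<'E'
from h import *
v=np.load('bay.npy');from fit import b2w
g=b2w([[v[4],v[5],.039]],*v[:3])[0];print(g)
go(g[0],g[1],g[2]+.07,90+np.degrees(v[2]))
# bin from top image mask
C=cam('top');eyes.capture('top')
for c in('top','side'):
  if c=='side':eyes.capture(c)
  C=cam(c)
  d=eyes.outline_of(c,'bin')[0];cc=max(cv2.findContours(d['mask'].astype(np.uint8),0,1)[0],key=cv2.contourArea)
  p=cv2.approxPolyDP(cv2.convexHull(cc),3,True)[:,0];print(c,d['conf'],p.tolist());print(np.round(ray(C,p,.06),3).tolist())
E
```

```text
[ 0.5864  0.0371 -0.0692  0.0998  0.0055 -0.0043] -3.9631360445556787
[ -1.4  14.7   4.6 -14.5  -2.5 -16.   -6.6   1.1   2.5   1.1   0.5   0.5
  -3.    0.3   0.9 -23.7  -0.  -23.8  -0.4  -0.1  -0.2  -0.3  -1.   -0.1]
rib mid [[0.59876094 0.03198446 0.06906996]
 [0.60424779 0.03160433 0.07859624]] floor [[0.58636522 0.03712189 0.036     ]
 [0.60931022 0.03553226 0.07583717]]
rails z at x60 [[0.56744904 0.03843241 0.12315768]]
[0.60075616 0.03184623 0.07253406]
t 5.25 grasp [0.6785 0.0392 0.2415] yaw 89.96 units [ 3.89 -0.37  4.95] turn 0.86 F [ 0.3 -0.4 -0.5] w 86.8
top 0.61 [[210, 229], [228, 234], [220, 265]]
[[0.537, 0.224, 0.06], [0.526, 0.185, 0.06], [0.46, 0.201, 0.06]]
side 0.82 [[237, 175], [286, 177], [273, 225], [228, 223], [226, 201]]
[[0.4, 0.36, 0.06], [0.514, 0.33, 0.06], [0.456, 0.104, 0.06], [0.371, 0.126, 0.06], [0.37, 0.224, 0.06]]
```

I mislabelled some corners: seen from above, the uphill faces are the visible ones. I'll correct the correspondences and refit.

```bash
sed -i 's/bar=u(.*; rib=/bar=u((584,27),(180,48),(577,80)); rib=/; s/b=np.array(\[\[-3,40,77.5\].*\])\/1e3+\[q,0,0\]/b=np.array([[7,40,77.5],[-3,-40,77.5],[-3,40,77.5]])\/1e3+[q,0,0]/; s/rb=np.array(.*)\/1e3/rb=np.array([[5,-35,24],[5,35,24],[5,35,46],[5,-35,46],[-5,-35,46],[-5,35,46]])\/1e3/' fit.py
python3 fit.py; python3 - <<'E'
from h import *
v=np.load('bay.npy');from fit import b2w
g=b2w([[v[4],v[5],.039]],*v[:3])[0];print(g)
go(g[0],g[1],g[2]+.07,90+np.degrees(v[2]))
t=cv2.imread('pics/top0.png');h=cv2.cvtColor(t,cv2.COLOR_BGR2HSV)
m=((h[...,0]>20)&(h[...,0]<34)&(h[...,1]>120)&(h[...,2]>80)).astype(np.uint8);m[:200]=0;m[320:]=0;m[:,250:]=0
cc=max(cv2.findContours(m,0,1)[0],key=cv2.contourArea);rc=cv2.minAreaRect(ray(cam('top'),cc[:,0],.06)[:,:2].astype(np.float32)*1000);print('bin',rc)
p=cv2.approxPolyDP(cv2.convexHull(cc),3,True)[:,0];print(p.tolist(),np.round(ray(cam('top'),p,.06),3).tolist())
cv2.imwrite('pics/binz.png',cv2.resize(t[205:315,130:240],None,fx=5,fy=5,interpolation=cv2.INTER_CUBIC))
E
```

```text
[ 0.5804  0.0372 -0.0744  0.0917 -0.0112 -0.0028] -4.259980097925475
[ 0.6 -1.6  0.4 -0.1 -0.6 -0.4 -0.6 -1.7  0.9 -1.7  1.3  0.5 -1.1 -0.1
 -0.3  1.4  0.1  1.8 -1.8 -0.3  1.1  1.3 -2.9 -3. ]
rib mid [[0.60735059 0.03239749 0.06069278]
 [0.6128354  0.03198893 0.07021906]] floor [[0.58040464 0.03723499 0.036     ]
 [0.6033411  0.0355265  0.07583717]]
rails z at x60 [[0.5614955  0.03864349 0.12315768]]
[0.60934507 0.03224892 0.06415688]
t 5.45 grasp [0.6786 0.0394 0.2412] yaw 89.95 units [ 3.46 -0.36  5.35] turn 0.92 F [ 0.4 -0.6 -0.5] w 86.9
bin ((464.9080810546875, 277.0584716796875), (150.1528778076172, 169.41268920898438), 77.21847534179688)
[[160, 217], [227, 233], [211, 301], [205, 307], [142, 292]] [[0.561, 0.332, 0.06], [0.529, 0.188, 0.06], [0.382, 0.219, 0.06], [0.37, 0.231, 0.06], [0.4, 0.366, 0.06]]
```

View pics/binz.png

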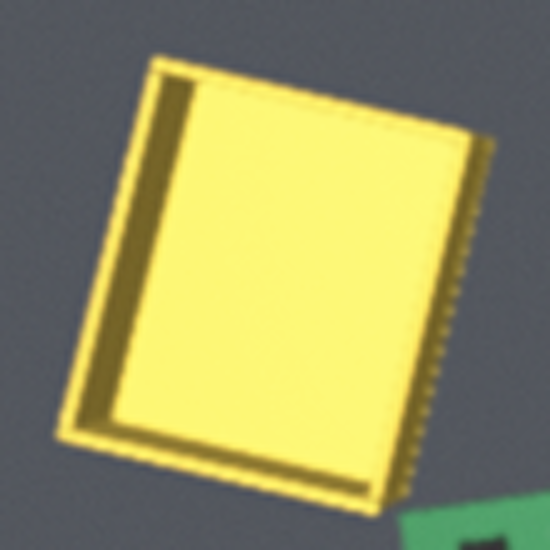

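The bin's rim corners in the crop are at (155,58), (470,132), (378,515) and (58,437). I'll refit the bay with the pack resting against the low wall and the cover at its stop.

```bash
sed -i "s/X,Y,a,q,px,py=v;b,rb=pts(v);e=\[/X,Y,a,q,px,py=v[:6];b,rb=pts(v[:6]);e=[(v[6:]-0)*.5,[(q-.1)*1e3\/.7,(px+.006)*1e3\/.7],/; s/\[.6,.04,0,.1,0,0\]/[.6,.04,0,.1,0,0,0,0]/; s/X,Y,a,q,px,py=v$/X,Y,a,q,px,py=v[:6]/; s/return np.concatenate(e)/return np.concatenate(e)/" fit.py
# camera image shift v[6:8]
sed -i "s/-bar)/-bar+v[6:])/; s/-rib)/-rib+v[6:])/; s/(u(\*ps)-L\[0\])/(u(*ps)-v[6:]-L[0])/; s/(cov-L/(cov-v[6:]-L/" fit.py
python3 fit.py; python3 - <<'E'
from h import *
v=np.load('bay.npy');from fit import b2w
p=np.array([[161,216.6],[224,231.4],[205.6,308],[141.6,292.4]]);P=ray(cam('top'),p,.06);print(np.round(P,4).tolist(),P.mean(0),np.linalg.norm(P-np.roll(P,1,0),axis=1))
g=b2w([[v[4],v[5],.038]],*v[:3])[0];print(g)
go(g[0],g[1],g[2]+.07,90+np.degrees(v[2]))
E
```

```text
[ 5.93800e-01  3.61000e-02 -7.42000e-02  9.96000e-02 -5.90000e-03
 -2.80000e-03  9.45900e-01 -1.15038e+01] -4.249980623183841
[ 0.5 -5.8 -0.5  0.2  1.1 -1.3 -0.5 -0.1 -0.2 -0.4 -0.6 -2.1  0.9 -2.2
  1.3  0.6 -1.2  0.1 -0.3  1.4  0.1  1.7 -0.6 -0.3  0.3  1.4 -1.4 -1.3]
rib mid [[0.61610261 0.03159832 0.06336676]
 [0.62158749 0.03119072 0.07289304]] floor [[0.59377358 0.03607481 0.036     ]
 [0.61671034 0.03437032 0.07583717]]
rails z at x60 [[0.5748642  0.03748001 0.12315768]]
[[0.5617, 0.3296, 0.06], [0.5319, 0.1941, 0.06], [0.3674, 0.23, 0.06], [0.399, 0.3667, 0.06]] [0.46500746 0.28008534 0.06      ] [0.16687888 0.13872554 0.16833503 0.14032064]
[0.61759849 0.03148715 0.06596484]
t 5.45 grasp [0.6786 0.0394 0.2412] yaw 89.95 units [ 3.05 -0.4   5.26] turn 0.92 F [ 0.4 -0.6 -0.5] w 86.9
```

>>> {"op": "jog_arm", "data": {
  "increments": [
    [-1,-0.2,1,0.3],
    [-1,-0.2,1,0.3],
    [0,0,0.5,0.3],
    [0,0,0,0],
    [0,0,0,0]
  ]
}}

```text
time_s: 5.95
tcp_pos: [0.7182, 0.0311, 0.3553]
ee_rot: [[-0.997, 0.072, 0.0], [0.072, 0.997, -0.0], [-0.0, -0.0, -1.0]]
wrist_force: [0.1, 0.2, -0.7]
gripper_width: 1.0
gripper_force: 0.0
```

```bash
python3 - <<'E'
from h import *
C=cam('wrist');im=eyes.capture('wrist');cv2.imwrite('pics/w4.png',im);np.savez('w4.npz',K=C[0],R=C[1],t=C[2])
go(.6,.03,.2,86)
im=im[0:240,160:480];im=np.clip((im/255.)**.55*255,0,255).astype(np.uint8)
cv2.imwrite('pics/w4z.png',cv2.resize(im,None,fx=2.5,fy=2.5,interpolation=cv2.INTER_CUBIC))
E
```

```text
t 6.0 grasp [0.7185 0.0311 0.1927] yaw 85.86 units [ 5.91 -0.48 -0.38] turn -0.03 F [-1.1  0.5 -1. ] w 87.2
```

View pics/w4z.png

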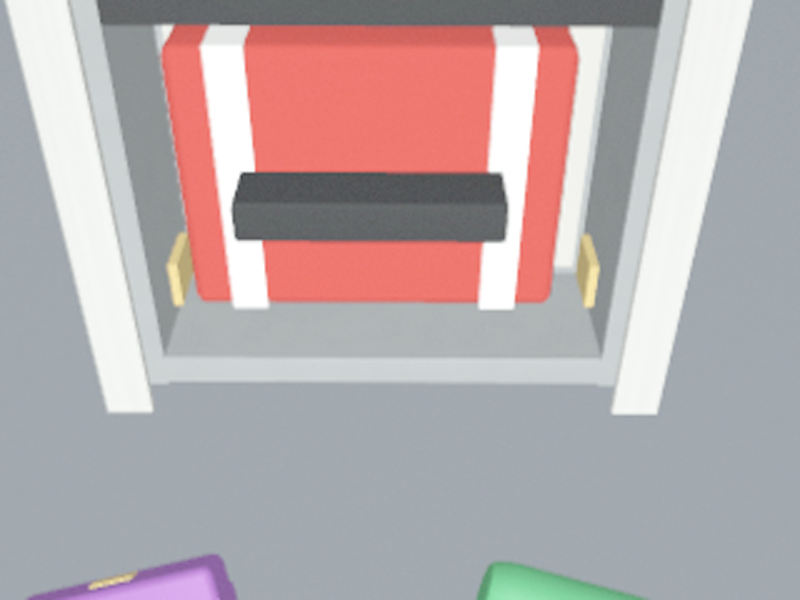

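This closer view shows the rib horizontal, so the yaw is right. Its top face corners are (234,206), (507,207), (505,241) and (234,240), and the low wall's inner edge is at row 357. I'll fit both views jointly with a small camera offset.

```bash
cat > fit2.py <<'E'
from h import *
from fit import b2w
from scipy.optimize import least_squares
def ld(n):
    z=np.load(n);return z['K'],z['R'],z['t']
V=[(ld('w3.npz'),lambda p:np.array(p,float)/2.7+[180,0],
    [(241,351),(467,368),(468,401),(233,385),(232,411),(467,427)],((77,0),(148,551)),((693,0),(553,580)),((160,500),(545,528))),
   (ld('w4.npz'),lambda p:np.array(p,float)/2.5+[160,0],
    [(241,173),(502,174),(507,207),(234,206),(234,240),(505,241)],((65,0),(153,411)),((690,0),(611,413)),((163,357),(602,357)))]
bar=V[0][1]([(584,27),(180,48),(577,80)])
def res(v):
    X,Y,a,q,px,py=v[:6];o=v[6:9];e=[o/.002*.7]
    def line(C,A,ps):
        L=proj(C,b2w(A,X,Y,a));d=L[1]-L[0];n=np.array([-d[1],d[0]])/np.hypot(*d);return (ps-L[0])@n
    for i,(C,u,rib,l,rr,w) in enumerate(V):
        C=(C[0],C[1],C[2]+o)
        rb=np.array([[5,-35,24],[5,35,24],[5,35,46],[5,-35,46],[-5,-35,46],[-5,35,46]])/1e3+[px,py,0]
        e.append((proj(C,b2w(rb,X,Y,a))-u(rib)).ravel())
        for y,ps in((-.062,l),(.062,rr)): e.append(line(C,[[-.05,y,.066],[.12,y,.066]],u(ps)))
        e.append(line(C,[[-.04,-.06,.052],[-.04,.06,.052]],u(w)))
        if i==0:
            b=np.array([[7,40,77.5],[-3,-40,77.5],[-3,40,77.5]])/1e3+[q,0,0];e.append((proj(C,b2w(b,X,Y,a))-bar).ravel())
    return np.concatenate(e)
if __name__=='__main__':
    o=least_squares(res,[.6,.04,0,.1,0,0,0,0,0],loss='soft_l1');v=o.x
    print(np.round(v,4),np.degrees(v[2]));print(np.round(res(v),1));np.save('bay.npy',v)
    X,Y,a,q,px,py=v[:6]
    print('rib z38',b2w([[px,py,.038]],X,Y,a),'bar',b2w([[q+.002,0,.0775]],X,Y,a))
    g=b2w([[px,py,.040]],X,Y,a)[0];go(g[0],g[1],g[2]+.05,90+np.degrees(a))
E
python3 fit2.py
```

```text
[ 5.838e-01  3.620e-02 -7.450e-02  9.630e-02 -6.400e-03 -2.900e-03
  6.000e-04  4.000e-04  2.000e-03] -4.265776303527534
[ 0.2  0.1  0.7 -0.9 -1.5  0.8 -1.6  1.2  0.7 -1.4  0.1 -0.6  1.7 -0.
  2.1 -1.4  0.   0.9  1.2 -0.4 -0.1  0.5 -0.9  0.1  0.5 -0.7  0.2 -0.5
 -0.8  0.4 -1.1  1.1 -0.3 -1.6 -0.1  0.3  1.9  0.5  1.7 -0.7 -0.1  0.2
  0.1  0.3  0.1]
rib z38 [[0.60804673 0.03153979 0.06573022]] bar [[0.53757541 0.03969723 0.15226513]]
t 6.0 grasp [0.7185 0.0311 0.1927] yaw 85.86 units [ 5.47 -0.38  3.75] turn 0.03 F [-1.1  0.5 -1. ] w 87.2
```

>>> {"op": "jog_arm", "data": {
  "increments": [
    [1,-0.1,0,0],
    [1,-0.1,0,0],
    [1,-0.1,0.2,0],
    [1,0,0.5,0],
    [1,0,0.8,0],
    [0.5,0,1,0],
    [0,0,1,0],
    [0,0,0.2,0],
    [0,0,0,0]
  ],
  "grip": 77
}}

```text
time_s: 6.9
tcp_pos: [0.6084, 0.0332, 0.2816]
ee_rot: [[-0.997, 0.072, 0.001], [0.072, 0.997, -0.0], [-0.001, 0.0, -1.0]]
wrist_force: [0.4, 0.1, -0.0]
gripper_width: 0.888
gripper_force: 0.0
```

```bash
python3 -c "
from h import *
go(.6085,.032,.077,85.73)"
```

```text
t 6.9 grasp [0.6086 0.0332 0.1181] yaw 85.85 units [ 0.   -0.06  2.06] turn 0.03 F [ 0.4  0.1 -0. ] w 77.3
```

>>> {"op": "jog_arm", "data": {
  "increments": [
    [0,-0.06,0.7,0],
    [0,0,0.6,0],
    [0,0,0.4,0],
    [0,0,0.3,0],
    [0,0,0,0],
    [0,0,0,0]
  ]
}}

```text
time_s: 7.5
tcp_pos: [0.6084, 0.0318, 0.2409]
ee_rot: [[-0.997, 0.073, 0.0], [0.073, 0.997, -0.0], [-0.0, -0.0, -1.0]]
wrist_force: [0.6, 0.8, 0.1]
gripper_width: 0.887
gripper_force: 0.0
```

>>> {"op": "jog_arm", "data": {
  "increments": [
    [0,0,0,0],
    [0,0,0,0],
    [0,0,0,0],
    [0,0,0,0]
  ],
  "grip": 62
}}

```text
time_s: 7.9
tcp_pos: [0.6084, 0.0319, 0.2412]
ee_rot: [[-0.997, 0.073, 0.001], [0.073, 0.997, 0.0], [-0.001, 0.0, -1.0]]
wrist_force: [-0.9, 0.9, 1.2]
gripper_width: 0.794
gripper_force: 30.0
```

>>> {"op": "jog_arm", "data": {
  "increments": [
    [-0.1,0,-0.3,0],
    [-0.2,0,-0.4,0],
    [-0.2,0,-0.4,0],
    [-0.2,0,-0.4,0],
    [0,0,0,0]
  ]
}}

```text
time_s: 8.4
tcp_pos: [0.6233, 0.0308, 0.2724]
ee_rot: [[-0.997, 0.073, 0.004], [0.073, 0.997, 0.001], [-0.004, 0.001, -1.0]]
wrist_force: [0.4, -0.4, -4.0]
gripper_width: 0.8
gripper_force: 30.0
```

```bash
python3 -c "
from h import *
s=sense();print(s['wrist_force'],s['moment'])
go(.465,.28,.15,90)"
```

```text
[ 0.40962308 -0.37868093 -4.0068943 ] [-0.02886721 -0.13468863  0.05008907]
t 8.4 grasp [0.6239 0.0309 0.1089] yaw 85.81 units [ 8.83 11.84 -2.07] turn -0.91 F [ 0.4 -0.4 -4. ] w 69.6
```

>>> {"op": "jog_arm", "data": {
  "increments": [
    [-0.5,0,-0.85,0],
    [-0.5,0,-0.85,0],
    [-0.5,0,-0.85,0],
    [-0.2,0,-1,0],
    [0,0.1,-1,0],
    [0.2,0.3,-1,0],
    [0.5,0.6,-0.9,0],
    [0.8,0.9,0,0],
    [0.9,1,0,0],
    [0.9,1,0,0]
  ]
}}

```text
time_s: 9.4
tcp_pos: [0.595, 0.1113, 0.3993]
ee_rot: [[-0.997, 0.074, -0.001], [0.074, 0.997, 0.0], [0.001, 0.0, -1.0]]
wrist_force: [-0.1, 0.4, -4.5]
gripper_width: 0.801
gripper_force: 30.0
```

>>> {"op": "jog_arm", "data": {
  "increments": [
    [0.9,1,0,0],
    [0.9,1,0,0],
    [0.9,1,0,0],
    [0.9,1,0,0],
    [0.9,1,0,0],
    [0.9,1,0,0],
    [0.9,1,0,0.6],
    [0.6,0.7,0,0.6],
    [0.2,0.2,0,0.5],
    [0,0,0,0.2]
  ]
}}

```text
time_s: 10.4
tcp_pos: [0.4663, 0.2802, 0.3995]
ee_rot: [[-0.975, 0.223, -0.001], [0.223, 0.975, -0.0], [0.001, -0.0, -1.0]]
wrist_force: [0.4, -1.3, -4.3]
gripper_width: 0.796
gripper_force: 30.0
```

```bash
python3 -c "
from h import *
s=sense();print(s['wrist_force'],s['moment'])
cv2.imwrite('pics/s5.png',eyes.capture('side'))
go(.465,.28,.055,77.2)"
```

```text
[ 0.36681715 -1.2682154  -4.26054831] [-0.07510188 -0.17947947 -0.04726628]
t 10.45 grasp [0.4665 0.2797 0.236 ] yaw 77.09 units [0.07 0.   9.05] turn -0.02 F [-0.1  0.6 -3.7] w 69.8
```

View pics/s5.png

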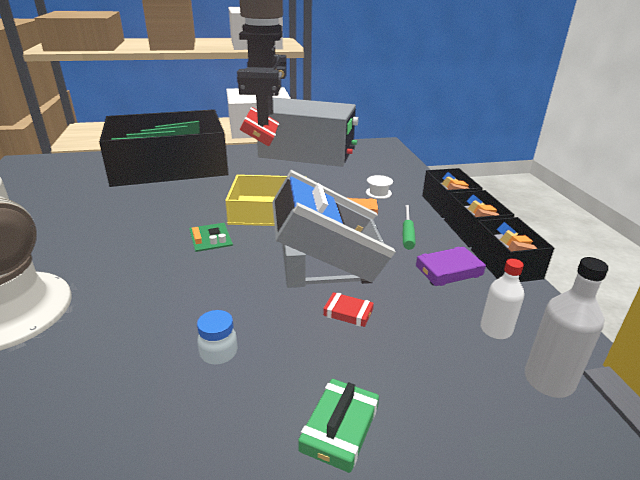

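The side view shows the pack held over the bin, still tilted about 30° with its far edge low. I'll lower it gently so that edge touches first and the pack levels out.

>>> {"op": "jog_arm", "data": {
  "increments": [
    [0.05,0,0.8,0],
    [0,0,1,0],
    [0,0,1,0],
    [0,0,1,0],
    [0,0,1,0],
    [0,0,1,0],
    [0,0,0.8,0],
    [0,0,0.5,0],
    [0,0,0.4,0],
    [0,0,0.2,0]
  ]
}}

```text
time_s: 11.45
tcp_pos: [0.4663, 0.2797, 0.2453]
ee_rot: [[-0.975, 0.223, -0.0], [0.223, 0.975, -0.0], [0.0, -0.0, -1.0]]
wrist_force: [-0.3, -0.9, -4.7]
gripper_width: 0.803
gripper_force: 30.0
```

>>> {"op": "jog_arm", "data": {
  "increments": [
    [0,0,0.2,0],
    [0,0,0.2,0],
    [0,0,0.15,0]
  ]
}}

```text
time_s: 11.75
tcp_pos: [0.4662, 0.28, 0.2349]
ee_rot: [[-0.975, 0.223, 0.001], [0.223, 0.975, 0.001], [-0.0, 0.001, -1.0]]
wrist_force: [-0.4, -0.6, -4.2]
gripper_width: 0.795
gripper_force: 30.0
```

>>> {"op": "jog_arm", "data": {
  "increments": [
    [0,0,0.15,0],
    [0,0,0.15,0],
    [0,0,0,0]
  ]
}}

```text
time_s: 12.05
tcp_pos: [0.4662, 0.2801, 0.2297]
ee_rot: [[-0.975, 0.223, 0.001], [0.223, 0.975, 0.0], [-0.001, 0.0, -1.0]]
wrist_force: [-2.1, -1.2, 3.1]
gripper_width: 0.799
gripper_force: 30.0
```

>>> {"op": "jog_arm", "data": {
  "increments": [
    [0,0,0.15,0],
    [0,0,0.1,0],
    [0,0,0,0]
  ]
}}

```text
time_s: 12.35
tcp_pos: [0.4663, 0.2801, 0.2294]
ee_rot: [[-0.975, 0.221, 0.002], [0.221, 0.975, -0.0], [-0.002, 0.0, -1.0]]
wrist_force: [-10.8, -4.4, 30.7]
gripper_width: 0.8
gripper_force: 30.0
```

>>> {"op": "jog_arm", "data": {
  "increments": [
    [0,0,0.15,0],
    [0,0,0.1,0],
    [0,0,0,0]
  ]
}}

```text
time_s: 12.65
tcp_pos: [0.4665, 0.2801, 0.2257]
ee_rot: [[-0.976, 0.22, 0.004], [0.22, 0.976, -0.0], [-0.003, 0.001, -1.0]]
wrist_force: [-12.7, -5.5, 38.8]
gripper_width: 0.801
gripper_force: 30.0
```

The edge is pivoting stiffly. I'll move in an arc about the contact edge (towards the robot and down) to level the pack.

>>> {"op": "jog_arm", "data": {
  "increments": [
    [0.3,0,-0.15,0],
    [0.3,0,0.05,0],
    [0,0,0,0]
  ]
}}

```text
time_s: 12.95
tcp_pos: [0.4546, 0.2837, 0.2227]
ee_rot: [[-0.975, 0.222, 0.004], [0.222, 0.975, 0.003], [-0.003, 0.004, -1.0]]
wrist_force: [-3.4, 0.2, 11.3]
gripper_width: 0.8
gripper_force: 30.0
```

>>> {"op": "jog_arm", "data": {
  "increments": [
    [0.3,0,0.1,0],
    [0.1,0,0.05,0],
    [0,0,0,0]
  ]
}}

```text
time_s: 13.25
tcp_pos: [0.4469, 0.2855, 0.2182]
ee_rot: [[-0.975, 0.222, 0.002], [0.222, 0.975, 0.003], [-0.002, 0.003, -1.0]]
wrist_force: [-0.9, 2.4, 4.7]
gripper_width: 0.799
gripper_force: 30.0
```

>>> {"op": "jog_arm", "data": {
  "increments": [
    [0.1,0,0.05,0],
    [0.05,0,0.05,0],
    [0,0,0,0]
  ]
}}

```text
time_s: 13.55
tcp_pos: [0.444, 0.286, 0.216]
ee_rot: [[-0.975, 0.222, 0.002], [0.222, 0.975, 0.002], [-0.001, 0.002, -1.0]]
wrist_force: [0.3, 4.6, 3.8]
gripper_width: 0.799
gripper_force: 30.0
```

>>> {"op": "jog_arm", "data": {
  "increments": [
    [0,0,0.05,0],
    [0,0,0.05,0],
    [0,0,0,0]
  ]
}}

```text
time_s: 13.85
tcp_pos: [0.4433, 0.2861, 0.2148]
ee_rot: [[-0.975, 0.223, 0.0], [0.223, 0.975, 0.002], [0.0, 0.002, -1.0]]
wrist_force: [-5.9, 6.7, 10.1]
gripper_width: 0.803
gripper_force: 30.0
```

>>> {"op": "jog_arm", "data": {
  "increments": [
    [0,0,0,0],
    [0,0,0,0],
    [0,0,0,0]
  ],
  "grip": 72
}}

```text
time_s: 14.15
tcp_pos: [0.4436, 0.285, 0.2134]
ee_rot: [[-0.975, 0.224, -0.0], [0.224, 0.975, -0.0], [0.0, -0.0, -1.0]]
wrist_force: [-0.3, 4.2, 2.5]
gripper_width: 0.824
gripper_force: 1.9
```

>>> {"op": "jog_arm", "data": {
  "increments": [
    [0,0,0,0],
    [0,0,-0.5,0],
    [0,0,-1,0],
    [0,0,-1,0],
    [0,0,-1,0],
    [0,0,-1,0],
    [0,0,-1,0]
  ],
  "grip": 80
}}

```text
time_s: 14.85
tcp_pos: [0.4431, 0.2837, 0.3242]
ee_rot: [[-0.975, 0.224, -0.003], [0.224, 0.975, -0.003], [0.002, -0.004, -1.0]]
wrist_force: [0.3, -0.2, -0.9]
gripper_width: 0.918
gripper_force: 0.0
```

```bash
python3 - <<'E'
from h import *
s=eyes.capture('side');t=eyes.capture('top')
a=cv2.resize(s[150:250,180:340],None,fx=2.5,fy=2.5);b=cv2.resize(t[200:320,130:250],(400,400));a=cv2.copyMakeBorder(a,0,150,0,0,0)
cv2.imwrite('pics/b6.png',np.hstack([a[:400],b]))
go(.487,-.320,.2,55.1)
E
```

```text
t 14.95 grasp [0.4441 0.2847 0.1627] yaw 77.08 units [ -8.85 -28.99  -1.91] turn 4.8 F [-0.5  0.2  0. ] w 80.2
```

View pics/b6.png

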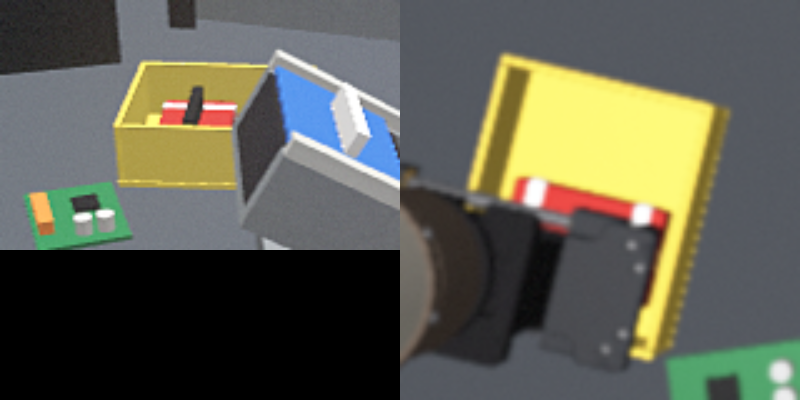

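The spent pack lies flat in the bin. Now I'll go to the fresh pack.

>>> {"op": "jog_arm", "data": {
  "increments": [
    [-0.3,-1,-1,0],
    [-0.3,-1,-1,0],
    [-0.3,-1,-1,0],
    [-0.3,-1,0,0],
    [-0.3,-1,0,0],
    [-0.3,-1,0,0],
    [-0.3,-1,0,0],
    [-0.3,-1,0,0],
    [-0.3,-1,0,0],
    [-0.3,-1,0,0]
  ]
}}

```text
time_s: 15.95
tcp_pos: [0.4566, 0.0752, 0.3824]
ee_rot: [[-0.975, 0.224, -0.004], [0.224, 0.975, -0.002], [0.004, -0.003, -1.0]]
wrist_force: [0.4, -0.3, -0.3]
gripper_width: 0.922
gripper_force: 0.0
```

>>> {"op": "jog_arm", "data": {
  "increments": [
    [-0.3,-1,0,0],
    [-0.3,-1,0,0],
    [-0.3,-1,0,0],
    [-0.3,-1,0,0],
    [-0.3,-1,0,0],
    [-0.3,-1,0,0],
    [-0.3,-1,0,0],
    [-0.3,-1,0,0],
    [-0.3,-1,0,0],
    [-0.3,-1,0,0]
  ]
}}

```text
time_s: 16.95
tcp_pos: [0.4703, -0.1328, 0.3823]
ee_rot: [[-0.975, 0.224, -0.005], [0.224, 0.975, 0.0], [0.005, -0.001, -1.0]]
wrist_force: [0.8, 0.2, -0.9]
gripper_width: 0.917
gripper_force: 0.0
```

>>> {"op": "jog_arm", "data": {
  "increments": [
    [-0.3,-1,0,0],
    [-0.3,-1,0.5,0],
    [-0.3,-1,1,0],
    [-0.3,-1,1,0],
    [-0.3,-1,1,1],
    [0,0,0,1],
    [0,0,0,1],
    [0,0,0,1],
    [0,0,0,0.8],
    [0,0,0,0]
  ]
}}

```text
time_s: 17.95
tcp_pos: [0.4772, -0.2359, 0.3124]
ee_rot: [[-0.82, 0.573, -0.004], [0.573, 0.82, 0.001], [0.004, -0.002, -1.0]]
wrist_force: [-0.9, 0.1, -0.0]
gripper_width: 0.913
gripper_force: 0.0
```

```bash
python3 - <<'E'
from h import *
z=np.load('w2.npz');C=(z['K'],z['R'],z['t']+np.load('bay.npy')[6:9])
P=ray(C,[[353,160],[401,247]],.046);print(P.mean(0))
m=P.mean(0);go(m[0],m[1],.055,55.1)
E
```

```text
[ 0.48638638 -0.32084276  0.046     ]
t 17.95 grasp [ 0.4765 -0.2357  0.1489] yaw 55.05 units [-2.86 -3.2   4.69] turn -0.01 F [-0.9  0.1 -0. ] w 79.5
```

>>> {"op": "jog_arm", "data": {
  "increments": [
    [-0.9,-1,0.3,0],
    [-1,-1,0.6,0],
    [-0.96,-1,0.6,0],
    [0,-0.2,1,0],
    [0,0,1,0],
    [0,0,0.6,0],
    [0,0,0.4,0],
    [0,0,0.3,0],
    [0,0,0.1,0],
    [0,0,0,0]
  ],
  "grip": 83
}}

```text
time_s: 18.95
tcp_pos: [0.4887, -0.3209, 0.2161]
ee_rot: [[-0.82, 0.572, 0.0], [0.572, 0.82, -0.0], [-0.0, 0.0, -1.0]]
wrist_force: [-0.1, 0.4, 0.5]
gripper_width: 0.955
gripper_force: 0.0
```

>>> {"op": "jog_arm", "data": {
  "increments": [
    [0,0,0,0],
    [0,0,0,0],
    [0,0,0,0],
    [0,0,0,0]
  ],
  "grip": 62
}}

```text
time_s: 19.35
tcp_pos: [0.4887, -0.321, 0.2163]
ee_rot: [[-0.82, 0.572, 0.001], [0.572, 0.82, -0.0], [-0.001, 0.0, -1.0]]
wrist_force: [-0.7, 0.7, 2.5]
gripper_width: 0.797
gripper_force: 30.0
```

```bash
python3 - <<'E'
from h import *
go(.48638,-.32084,.055,55.1)
E
```

```text
t 19.35 grasp [ 0.4889 -0.321   0.0528] yaw 55.11 units [ 0.11 -0.06 -0.11] turn 0.0 F [-0.7  0.7  2.5] w 69.4
```

>>> {"op": "jog_arm", "data": {
  "increments": [
    [0,0,-0.3,0],
    [0,0,-0.5,0],
    [0,0,-0.8,0],
    [0,0,-1,0],
    [0,0,-1,0],
    [0.1,0.4,-1,0],
    [0.2,0.8,-1,0],
    [0.2,1,-1,0],
    [0.2,1,-0.9,0],
    [0.2,1,0,0]
  ]
}}

```text
time_s: 20.35
tcp_pos: [0.5223, -0.2414, 0.3693]
ee_rot: [[-0.82, 0.572, 0.006], [0.572, 0.82, -0.002], [-0.006, 0.002, -1.0]]
wrist_force: [-0.1, -0.5, -4.0]
gripper_width: 0.801
gripper_force: 30.0
```

>>> {"op": "jog_arm", "data": {
  "increments": [
    [0.25,1,0,0],
    [0.25,1,0,0],
    [0.25,1,0,0],
    [0.25,1,0,0],
    [0.25,1,0,0],
    [0.25,1,0,0],
    [0.25,1,0,0],
    [0.25,1,0,0],
    [0.25,1,0,0],
    [0.25,1,0,0]
  ]
}}

```text
time_s: 21.35
tcp_pos: [0.595, -0.0485, 0.3659]
ee_rot: [[-0.82, 0.572, -0.001], [0.572, 0.82, 0.0], [0.001, -0.0, -1.0]]
wrist_force: [-0.1, -0.6, -3.0]
gripper_width: 0.799
gripper_force: 30.0
```

>>> {"op": "jog_arm", "data": {
  "increments": [
    [0.25,1,0,0],
    [0.25,1,0,0],
    [0.25,1,0,0],
    [0.2,0.5,0,-0.7],
    [0,0,0,-1],
    [0,0,0,-1],
    [0,0,0,-1],
    [0,0,0,-1],
    [0,0,0,-1],
    [0,0,0,-1]
  ]
}}

```text
time_s: 22.35
tcp_pos: [0.6199, 0.0196, 0.3657]
ee_rot: [[-0.998, 0.07, -0.0], [0.07, 0.998, 0.0], [0.0, 0.0, -1.0]]
wrist_force: [0.2, -0.3, -3.5]
gripper_width: 0.796
gripper_force: 30.0
```

```bash
python3 - <<'E'
from h import *
from fit import b2w
v=np.load('bay.npy');print(sense()['moment'])
for z in (.1216,.0516): 
    g=b2w([[.0146,0,z]],*v[:3])[0]+[0,0,.0128];print(g);go(*g,85.73)
E
```

```text
[-0.01540541 -0.01688182  0.08062479]
[0.63184668 0.03266556 0.16140869]
t 22.35 grasp [0.6198 0.0196 0.2022] yaw 86.0 units [-0.56  0.69  2.04] turn 0.06 F [ 0.2 -0.3 -3.5] w 69.3
[0.59694364 0.03526897 0.10078691]
t 22.35 grasp [0.6198 0.0196 0.2022] yaw 86.0 units [1.19 0.7  5.07] turn 0.06 F [ 0.2 -0.3 -3.5] w 69.3
```

>>> {"op": "jog_arm", "data": {
  "increments": [
    [-0.5,0.7,0.4,0.06],
    [-0.06,0,0.8,0],
    [0,0,0.8,0],
    [0.3,0,0.5,0],
    [0.35,0,0.6,0],
    [0.35,0,0.6,0],
    [0.3,0,0.5,0],
    [0.15,0,0.3,0],
    [0,0,0,0]
  ]
}}

```text
time_s: 23.25
tcp_pos: [0.6025, 0.0346, 0.2749]
ee_rot: [[-0.997, 0.078, -0.002], [0.078, 0.997, -0.001], [0.002, -0.001, -1.0]]
wrist_force: [1.0, 0.6, -2.8]
gripper_width: 0.801
gripper_force: 30.0
```

```bash
python3 - <<'E'
from h import *
go(.597,.0353,.1008,85.73)
im=eyes.capture('wrist')
cv2.imwrite('pics/w7.png',im)
s=eyes.capture('side');s=cv2.resize(s[150:300,250:420],(680,600),interpolation=cv2.INTER_CUBIC);cv2.imwrite('pics/s7.png',s)
E
```

```text
t 23.25 grasp [0.6022 0.0346 0.1114] yaw 85.53 units [0.26 0.02 0.53] turn -0.04 F [ 1.   0.6 -2.8] w 69.7
```

View pics/s7.png

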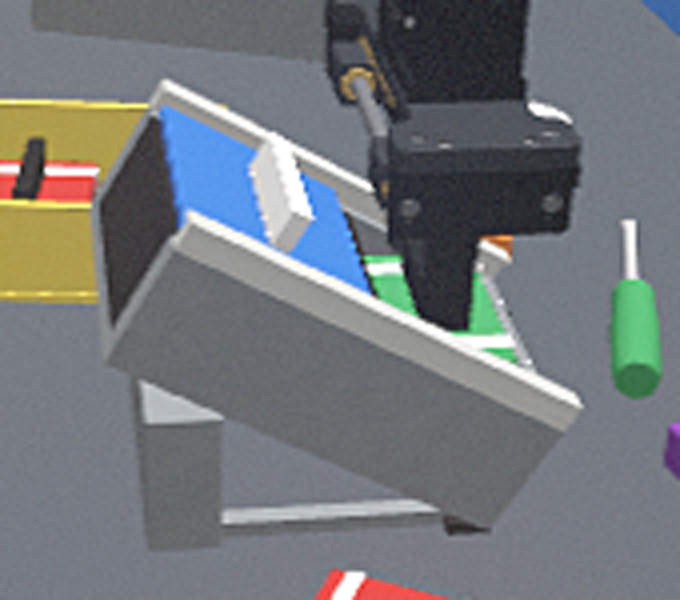

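The fresh pack is in the bay opening and still level. I'll ease it down to the first contact.

>>> {"op": "jog_arm", "data": {
  "increments": [
    [0.13,0,0.25,0],
    [0.1,0,0.2,0],
    [0,0,0,0]
  ]
}}

```text
time_s: 23.65
tcp_pos: [0.5979, 0.0347, 0.266]
ee_rot: [[-0.997, 0.078, -0.002], [0.078, 0.997, -0.0], [0.002, -0.0, -1.0]]
wrist_force: [0.9, 0.4, -3.2]
gripper_width: 0.799
gripper_force: 30.0
```

>>> {"op": "jog_arm", "data": {
  "increments": [
    [0.05,0,0.1,0],
    [0,0,0,0]
  ]
}}

```text
time_s: 23.85
tcp_pos: [0.5978, 0.0349, 0.2652]
ee_rot: [[-0.997, 0.077, 0.001], [0.077, 0.997, -0.0], [-0.001, -0.0, -1.0]]
wrist_force: [-0.1, -0.2, -2.3]
gripper_width: 0.793
gripper_force: 30.0
```

>>> {"op": "jog_arm", "data": {
  "increments": [
    [-0.12,0,0.15,0],
    [-0.1,0,0.15,0],
    [0,0,0,0]
  ]
}}

```text
time_s: 24.15
tcp_pos: [0.603, 0.0346, 0.2596]
ee_rot: [[-0.997, 0.077, 0.003], [0.077, 0.997, 0.0], [-0.003, 0.0, -1.0]]
wrist_force: [1.5, -0.8, 2.7]
gripper_width: 0.797
gripper_force: 30.0
```

>>> {"op": "jog_arm", "data": {
  "increments": [
    [-0.1,0,0.15,0],
    [0,0,0,0]
  ]
}}

```text
time_s: 24.35
tcp_pos: [0.6051, 0.0344, 0.2567]
ee_rot: [[-0.997, 0.077, 0.004], [0.077, 0.997, 0.0], [-0.004, 0.001, -1.0]]
wrist_force: [4.5, -2.5, 5.1]
gripper_width: 0.8
gripper_force: 30.0
```

>>> {"op": "jog_arm", "data": {
  "increments": [
    [-0.05,0,0.15,0],
    [-0.05,0,0.12,0],
    [0,0,0,0]
  ]
}}

```text
time_s: 24.65
tcp_pos: [0.6067, 0.0345, 0.254]
ee_rot: [[-0.997, 0.076, 0.004], [0.076, 0.997, -0.0], [-0.004, 0.0, -1.0]]
wrist_force: [-2.9, -1.3, 17.1]
gripper_width: 0.797
gripper_force: 30.0
```

>>> {"op": "jog_arm", "data": {
  "increments": [
    [-0.05,0,0.12,0],
    [0,0,0.05,0],
    [0,0,0,0]
  ]
}}

```text
time_s: 24.95
tcp_pos: [0.6072, 0.0345, 0.2532]
ee_rot: [[-0.997, 0.076, 0.004], [0.076, 0.997, -0.001], [-0.004, -0.0, -1.0]]
wrist_force: [-7.6, 0.0, 30.4]
gripper_width: 0.799
gripper_force: 30.0
```

```bash
python3 - <<'E'
from h import *
go(.6064,.035,.0819,85.73)
s=eyes.capture('side');s=cv2.resize(s[150:300,250:420],(680,600),interpolation=cv2.INTER_CUBIC);cv2.imwrite('pics/s8.png',s)
E
```

```text
t 24.95 grasp [0.6079 0.0344 0.0897] yaw 85.66 units [0.08 0.03 0.39] turn -0.01 F [-7.6  0.  30.4] w 69.5
```

View pics/s8.png

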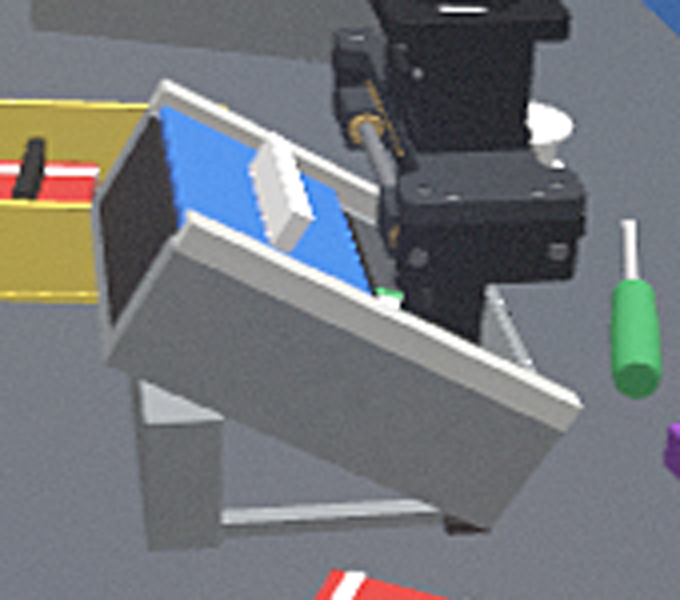

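The side view shows the pack low in the bay. The −X reaction suggests its far edge is on the low wall, so I'll ease it uphill and continue.

>>> {"op": "jog_arm", "data": {
  "increments": [
    [0.15,0,-0.1,0],
    [0.1,0,0,0],
    [0,0,0,0]
  ]
}}

```text
time_s: 25.3
tcp_pos: [0.6052, 0.0344, 0.2535]
ee_rot: [[-0.997, 0.075, 0.014], [0.075, 0.997, 0.0], [-0.014, 0.001, -1.0]]
wrist_force: [7.6, -4.4, 12.2]
gripper_width: 0.796
gripper_force: 30.0
```

>>> {"op": "jog_arm", "data": {
  "increments": [
    [0.05,0,0.1,0],
    [0,0,0,0]
  ]
}}

```text
time_s: 25.5
tcp_pos: [0.6049, 0.0345, 0.2531]
ee_rot: [[-0.997, 0.075, 0.016], [0.075, 0.997, 0.0], [-0.016, 0.001, -1.0]]
wrist_force: [7.1, -4.7, 18.4]
gripper_width: 0.8
gripper_force: 30.0
```

```bash
python3 - <<'E'
from h import *
s=sense();print(s['wrist_force'],s['moment'],s['tcp_pos']);go(.6064,.035,.0819,85.73)
im=cv2.imread('pics/w7.png')
E
```

```text
[ 7.10962667 -4.70685172 18.37600835] [-1.75847398 -1.75734101 -0.04238247] [0.60488232 0.03452077 0.25307128]
t 25.5 grasp [0.6076 0.0345 0.0896] yaw 85.72 units [0.07 0.02 0.38] turn -0.0 F [ 7.1 -4.7 18.4] w 69.6
```

>>> {"op": "jog_arm", "data": {
  "increments": [
    [0.1,0,-0.1,0],
    [0.1,0,-0.1,0],
    [0,0,0,0]
  ]
}}

```text
time_s: 25.8
tcp_pos: [0.6018, 0.0352, 0.2556]
ee_rot: [[-0.997, 0.074, 0.02], [0.074, 0.997, 0.002], [-0.02, 0.003, -1.0]]
wrist_force: [13.2, -4.9, 7.1]
gripper_width: 0.797
gripper_force: 30.0
```

```bash
python3 - <<'E'
from h import *
s=sense();print(s['wrist_force'],s['moment'],s['tcp_pos']);go(.6064,.035,.0819,85.73)
E
```

```text
[13.16192602 -4.90893336  7.09130891] [-1.7215525  -3.84434895  0.18281238] [0.60176038 0.03516443 0.25557513]
t 25.8 grasp [0.6051 0.0355 0.0921] yaw 85.73 units [-0.06 -0.02  0.51] turn 0.0 F [13.2 -4.9  7.1] w 69.3
```

```bash
python3 - <<'E'
from fit2 import *
v=np.load('bay.npy');X,Y,a=v[:3];o=v[6:9]
Rz=np.array([[np.cos(a),-np.sin(a),0],[np.sin(a),np.cos(a),0],[0,0,1]]);c=np.cos(np.pi/6);B=np.array([[-c,0,.5],[0,1,0],[.5,0,c]]).T
def tri(p,q):
    f=lambda w:np.concatenate([proj((C[0],C[1],C[2]+o),w)[0]-u(k) for (C,u,*_),k in zip(V,(p,q))])
    s=least_squares(f,[.6,.03,.06]);b=(Rz@B).T@(s.x-[X,Y,.036]);return np.round(b*1e3,1),np.round(s.fun,1)
for n,p,q in [('Ltop',(188,388),(190,235)),('Lbot',(178,452),(184,303)),('Rtop',(534,413),(580,236)),('Rbot',(542,478),(590,305)),('Lout',(168,452),(172,304)),('Rout',(549,445),(598,262)),('packL',(192,440),(198,297)),('packR',(508,465),(550,297))]: print(n,*tri(p,q))
s=sense();print(s['time_s'])
from h import *
im=eyes.capture('wrist');cv2.imwrite('pics/w9.png',im)
h=cv2.cvtColor(im,cv2.COLOR_BGR2HSV)
g=((h[...,0]>50)&(h[...,0]<72)&(h[...,1]>120)&(h[...,2]>50)).astype(np.uint8)
n,l,st,ce=cv2.connectedComponentsWithStats(g);print([x.tolist() for x in st[1:] if x[4]>60])
y=((h[...,0]>15)&(h[...,0]<30)&(h[...,1]>80)&(h[...,2]>100)).astype(np.uint8)
n,l,st,ce=cv2.connectedComponentsWithStats(y);print([x.tolist() for x in st[1:] if x[4]>60])
E
```

```text
Ltop [-24.4 -56.6  11.5] [ 0.1 -0.  -0.1  0. ]
Lbot [-34.3 -56.7  33.2] [ 0.4 -0.1 -0.4  0.1]
Rtop [-24.3  57.2  11.7] [ 0.4  0.1 -0.3 -0.1]
Rbot [-36.   59.7  30.9] [-0.4 -0.1  0.4  0.1]
Lout [-34.5 -60.   33.5] [ 0.3 -0.1 -0.2  0.1]
Rout [-22.2  59.5  32.7] [-0.2 -0.1  0.2  0. ]
packL [-41.4 -55.9  15.9] [-0.1  0.   0.1 -0. ]
packR [-38.5  49.5  21.3] [-0.4 -0.1  0.4  0.1]
25.8
[[209, 273, 22, 27, 369], [252, 273, 133, 12, 1581], [406, 273, 23, 26, 385], [258, 331, 120, 3, 358]]
[[130, 325, 18, 62, 447], [490, 326, 18, 61, 399]]
```

```bash
python3 - <<'E'
from h import *
from fit import b2w
v=np.load('bay.npy');K,R,t=cam('wrist');C=(K,R,t+v[6:9])
im=cv2.imread('pics/w9.png')
print('cover edge',proj(C,b2w([[.048,-.05,.0575],[.048,.05,.0575]],*v[:3])).round(0).tolist(),'wall top',proj(C,b2w([[.04,-.05,.052],[.04,.05,.052]],*v[:3])).round(0).tolist())
s=sense();Rt=np.array(s['ee_rot']);g=np.array(s['tcp_pos'])+Rt[:,2]*r.tcp_to_grasp
pv=g+Rt[:,2]*.0128
for f in range(0,46,5):   # f: tilt of pack, far side down
    a=np.radians(f);n=np.array([np.sin(a),0,np.cos(a)]);ux=np.array([-np.cos(a),0,np.sin(a)])
    cw=v[2];Rz=np.array([[np.cos(cw),-np.sin(cw),0],[np.sin(cw),np.cos(cw),0],[0,0,1]]);n=Rz@n;ux=Rz@ux;y=Rz@[0,1,0]
    o=pv-.040*n
    P=[o+.034*ux+sy*.052*y+.024*n for sy in(-1,1)]+[o+.034*ux+sy*.052*y for sy in(-1,1)]
    # bay x,z of near-bottom, far-bottom corner
    c=np.cos(np.pi/6);bx=Rz@[-c,0,.5];bz=Rz@[.5,0,c];O=np.array([v[0],v[1],.036])
    q=lambda p:[round(float((p-O)@bx)*1e3,1),round(float((p-O)@bz)*1e3,1)]
    print(f,proj(C,P).round(0).tolist(),'near',q(o+.034*ux),'far',q(o-.034*ux),'neartop',q(o+.034*ux+.024*n))
print('col 320 rows 250-345',[im[k,300].tolist() for k in range(255,336,4)])
E
```

```text
cover edge [[174.0, 269.0], [464.0, 268.0]] wall top [[183.0, 271.0], [454.0, 271.0]]
0 [[207.0, 235.0], [434.0, 234.0], [220.0, 223.0], [420.0, 222.0]] near [12.4, -3.4] far [-46.5, 30.6] neartop [24.4, 17.4]
5 [[205.0, 234.0], [436.0, 233.0], [218.0, 218.0], [422.0, 217.0]] near [16.8, -2.4] far [-44.8, 26.4] neartop [27.0, 19.4]
10 [[203.0, 233.0], [438.0, 233.0], [216.0, 213.0], [424.0, 213.0]] near [21.2, -1.0] far [-42.7, 22.3] neartop [29.4, 21.6]
15 [[201.0, 234.0], [440.0, 233.0], [213.0, 209.0], [427.0, 209.0]] near [25.4, 0.8] far [-40.3, 18.4] neartop [31.6, 24.0]
20 [[199.0, 235.0], [443.0, 234.0], [211.0, 206.0], [430.0, 205.0]] near [29.5, 2.9] far [-37.5, 14.8] neartop [33.6, 26.6]
25 [[196.0, 236.0], [445.0, 236.0], [208.0, 203.0], [432.0, 203.0]] near [33.3, 5.4] far [-34.4, 11.4] neartop [35.4, 29.3]
30 [[194.0, 239.0], [448.0, 238.0], [205.0, 201.0], [435.0, 200.0]] near [36.9, 8.2] far [-31.1, 8.2] neartop [36.9, 32.2]
35 [[192.0, 242.0], [450.0, 242.0], [202.0, 199.0], [439.0, 199.0]] near [40.3, 11.4] far [-27.5, 5.4] neartop [38.2, 35.3]
40 [[189.0, 246.0], [453.0, 246.0], [199.0, 199.0], [442.0, 199.0]] near [43.4, 14.8] far [-23.6, 2.9] neartop [39.2, 38.4]
45 [[187.0, 251.0], [455.0, 250.0], [196.0, 200.0], [446.0, 199.0]] near [46.1, 18.4] far [-19.6, 0.8] neartop [39.9, 41.6]
col 320 rows 250-345 [[195, 109, 46], [195, 110, 46], [195, 110, 46], [38, 37, 35], [36, 31, 29], [93, 160, 62], [94, 159, 62], [94, 160, 63], [39, 29, 23], [39, 25, 16], [48, 35, 24], [47, 36, 25], [47, 37, 25], [50, 40, 29], [48, 39, 31], [52, 44, 36], [51, 46, 39], [46, 41, 35], [46, 43, 37], [62, 99, 44], [54, 53, 47]]
```

```bash
python3 - <<'E'
from h import *
v=np.load('bay.npy');K,R,t=cam('wrist');C=(K,R,t+v[6:9]);im=cv2.imread('pics/w9.png')
for col in(270,300,350): print([(k,im[k,col].tolist()) for k in range(270,340) if abs(im[k,col].astype(int)-im[k-1,col]).max()>9])
s=sense();Rt=np.array(s['ee_rot']);g=np.array(s['tcp_pos'])+Rt[:,2]*r.tcp_to_grasp
pv=g+Rt[:,2]*.0128;cw=v[2];Rz=np.array([[np.cos(cw),-np.sin(cw),0],[np.sin(cw),np.cos(cw),0],[0,0,1]])
for dx in(-.004,0,.004):
  for f in range(0,41,10):
    a=np.radians(f);n=Rz@[np.sin(a),0,np.cos(a)];ux=Rz@[-np.cos(a),0,np.sin(a)]
    o=pv-.040*n+dx*ux
    P=[o+.005*ux+.024*n,o+.005*ux+.046*n,o-.005*ux+.046*n,o-.005*ux+.024*n]
    print(dx,f,proj(C,P)[:,1].round(0).tolist())
E
```

```text
[(272, [44, 53, 32]), (273, [76, 130, 50]), (274, [93, 160, 64]), (284, [76, 126, 49]), (285, [44, 47, 28]), (286, [42, 32, 28]), (331, [60, 101, 45]), (332, [82, 143, 56]), (334, [61, 83, 48]), (335, [52, 51, 46])]
[(272, [42, 52, 31]), (273, [74, 129, 49]), (274, [94, 160, 63]), (284, [75, 126, 49]), (285, [43, 47, 26]), (286, [38, 27, 21]), (331, [62, 99, 44]), (332, [84, 143, 57]), (333, [80, 133, 56]), (334, [62, 85, 50]), (335, [54, 53, 47])]
[(272, [42, 54, 32]), (273, [75, 131, 52]), (274, [91, 160, 62]), (284, [74, 126, 49]), (285, [41, 45, 25]), (286, [34, 28, 22]), (331, [64, 98, 45]), (332, [82, 139, 56]), (334, [64, 84, 52]), (335, [57, 53, 49])]
-0.004 0 [300.0, 322.0, 342.0, 319.0]
-0.004 10 [295.0, 324.0, 342.0, 312.0]
-0.004 20 [291.0, 326.0, 341.0, 306.0]
-0.004 30 [287.0, 328.0, 340.0, 300.0]
-0.004 40 [285.0, 330.0, 337.0, 294.0]
0 0 [293.0, 313.0, 334.0, 311.0]
0 10 [288.0, 317.0, 335.0, 306.0]
0 20 [285.0, 320.0, 335.0, 300.0]
0 30 [282.0, 323.0, 335.0, 295.0]
0 40 [280.0, 326.0, 334.0, 290.0]
0.004 0 [285.0, 305.0, 326.0, 304.0]
0.004 10 [281.0, 309.0, 328.0, 299.0]
0.004 20 [279.0, 313.0, 329.0, 294.0]
0.004 30 [277.0, 318.0, 330.0, 290.0]
0.004 40 [276.0, 323.0, 331.0, 287.0]
```

The rows of the rib's edges show the pack is tilted only about 10°, with its far edge wedged on the low wall. I'll lift to unload it, shift uphill and redo the arc along the computed path.

>>> {"op": "jog_arm", "data": {
  "increments": [
    [-0.1,0,-0.25,0],
    [0,0,-0.2,0],
    [0,0,0,0]
  ]
}}

```text
time_s: 26.15
tcp_pos: [0.5995, 0.035, 0.2594]
ee_rot: [[-0.997, 0.078, 0.003], [0.078, 0.997, 0.001], [-0.003, 0.002, -1.0]]
wrist_force: [7.1, -0.6, -4.4]
gripper_width: 0.802
gripper_force: 30.0
```

```bash
python3 - <<'E'
from h import *
s=sense();print(s['wrist_force'],s['moment'],np.array(s['ee_rot'])[:,2]);go(.6017,.035,.0963,85.73)
E
```

```text
[ 7.14446346 -0.56329957 -4.3745049 ] [-0.33619804 -2.18931931  0.13609502] [ 0.00319608  0.00136109 -0.99999397]
t 26.15 grasp [0.6    0.0352 0.0959] yaw 85.53 units [-0.09 -0.01 -0.02] turn -0.04 F [ 7.1 -0.6 -4.4] w 69.7
```

>>> {"op": "jog_arm", "data": {
  "increments": [
    [-0.23,0,0,0],
    [0,0,0,0]
  ]
}}

```text
time_s: 26.35
tcp_pos: [0.6023, 0.0343, 0.258]
ee_rot: [[-0.997, 0.079, -0.006], [0.079, 0.997, -0.001], [0.006, -0.001, -1.0]]
wrist_force: [-0.5, 0.0, -3.2]
gripper_width: 0.799
gripper_force: 30.0
```

>>> {"op": "jog_arm", "data": {
  "increments": [
    [-0.09,0,0.16,0],
    [-0.07,0,0.14,0],
    [0,0,0,0]
  ]
}}

```text
time_s: 26.65
tcp_pos: [0.6066, 0.0342, 0.2538]
ee_rot: [[-0.997, 0.078, -0.001], [0.078, 0.997, -0.0], [0.001, -0.0, -1.0]]
wrist_force: [0.2, 0.3, 1.1]
gripper_width: 0.8
gripper_force: 30.0
```

```bash
cat > tilt.py <<'E'
from h import *
from scipy.optimize import least_squares
v=np.load('bay.npy');im=eyes.capture('wrist');K,R,t=cam('wrist');C=(K,R,t+v[6:9])
s=sense();g0=im[270:340,290:350].astype(int)
grn=(np.median(g0[:,:,1]-g0[:,:,2],axis=1)>35);print('green rows',[270+int(k) for k in np.where(np.diff(grn.astype(int)))[0]])
Rt=np.array(s['ee_rot']);g=np.array(s['tcp_pos'])+Rt[:,2]*r.tcp_to_grasp;pv=g+Rt[:,2]*.0128
cw=v[2];Rz=np.array([[np.cos(cw),-np.sin(cw),0],[np.sin(cw),np.cos(cw),0],[0,0,1]])
for f in range(0,41,5):
    a=np.radians(f);n=Rz@[np.sin(a),0,np.cos(a)];ux=Rz@[-np.cos(a),0,np.sin(a)];o=pv-.040*n+.002*ux
    P=[o+.005*ux+.024*n,o+.005*ux+.046*n,o-.005*ux+.046*n];print(f,proj(C,P)[:,1].round(1).tolist())
print(s['moment']);go(.6111,.035,.0819,85.73)
E
python3 tilt.py
```

```text
green rows [284, 330, 333]
0 [289.3, 308.8, 330.0]
5 [287.2, 310.6, 330.7]
10 [285.2, 312.4, 331.4]
15 [283.5, 314.3, 331.9]
20 [282.0, 316.2, 332.3]
25 [280.7, 318.1, 332.6]
30 [279.7, 320.1, 332.8]
35 [278.9, 322.0, 332.8]
40 [278.4, 323.8, 332.8]
[-0.18178038  0.06966106 -0.00259525]
t 26.7 grasp [0.6065 0.0341 0.0905] yaw 85.53 units [-0.23  0.06  0.43] turn -0.04 F [ 0.1 -0.5  0.7] w 69.4
```

>>> {"op": "jog_arm", "data": {
  "increments": [
    [-0.05,0,0.1,0],
    [-0.03,0,0.1,0],
    [0,0,0,0]
  ]
}}

```text
time_s: 27.0
tcp_pos: [0.6087, 0.0341, 0.2503]
ee_rot: [[-0.997, 0.078, 0.002], [0.078, 0.997, 0.0], [-0.002, 0.0, -1.0]]
wrist_force: [1.5, -0.5, 1.9]
gripper_width: 0.799
gripper_force: 30.0
```

>>> {"op": "jog_arm", "data": {
  "increments": [
    [-0.03,0,0.1,0],
    [0,0,0,0]
  ]
}}

```text
time_s: 27.2
tcp_pos: [0.6091, 0.0341, 0.2495]
ee_rot: [[-0.997, 0.077, 0.001], [0.077, 0.997, -0.0], [-0.001, -0.0, -1.0]]
wrist_force: [-1.0, 0.3, 7.9]
gripper_width: 0.798
gripper_force: 30.0
```

```bash
python3 tilt.py | grep -v '5 \['
```

```text
green rows [282, 330, 332]
0 [289.3, 308.8, 330.0]
10 [285.2, 312.4, 331.4]
20 [282.0, 316.2, 332.3]
30 [279.7, 320.1, 332.8]
40 [278.4, 323.9, 332.8]
[-0.19162548  0.57259934  0.02152987]
t 27.25 grasp [0.6093 0.034  0.086 ] yaw 85.57 units [-0.08  0.05  0.2 ] turn -0.03 F [-0.4 -1.   7.5] w 69.4
```

>>> {"op": "jog_arm", "data": {
  "increments": [
    [0.05,0,0.08,0],
    [0.02,0,0.08,0],
    [0,0,0,0]
  ]
}}

```text
time_s: 27.55
tcp_pos: [0.6086, 0.0341, 0.2487]
ee_rot: [[-0.997, 0.076, 0.006], [0.076, 0.997, -0.0], [-0.006, 0.0, -1.0]]
wrist_force: [-1.6, -1.9, 15.7]
gripper_width: 0.798
gripper_force: 30.0
```

>>> {"op": "jog_arm", "data": {
  "increments": [
    [0,0,0.1,0],
    [0,0,0,0]
  ]
}}

```text
time_s: 27.75
tcp_pos: [0.6091, 0.0342, 0.2466]
ee_rot: [[-0.997, 0.076, 0.008], [0.076, 0.997, 0.0], [-0.008, 0.001, -1.0]]
wrist_force: [1.1, -1.8, 13.8]
gripper_width: 0.797
gripper_force: 30.0
```

```bash
python3 tilt.py | grep -v '5 \['
```

```text
green rows [281]
0 [289.1, 309.0, 330.1]
10 [285.1, 312.6, 331.4]
20 [281.9, 316.4, 332.4]
30 [279.6, 320.3, 332.8]
40 [278.4, 324.0, 332.8]
[-0.53607586  0.06250008  0.07483012]
t 27.8 grasp [0.6103 0.0341 0.0831] yaw 85.64 units [-0.03  0.05  0.06] turn -0.02 F [ 0.6 -2.6 13.5] w 69.4
```

>>> {"op": "jog_arm", "data": {
  "increments": [
    [0.03,0,0.1,0],
    [0,0,0,0]
  ]
}}

```text
time_s: 28.0
tcp_pos: [0.6093, 0.0342, 0.2444]
ee_rot: [[-0.997, 0.076, 0.01], [0.076, 0.997, 0.0], [-0.01, 0.001, -1.0]]
wrist_force: [2.9, -1.6, 9.5]
gripper_width: 0.796
gripper_force: 30.0
```

>>> {"op": "jog_arm", "data": {
  "increments": [
    [0.03,0,0.1,0],
    [0,0,0,0]
  ]
}}

```text
time_s: 28.2
tcp_pos: [0.6093, 0.0342, 0.243]
ee_rot: [[-0.997, 0.076, 0.012], [0.076, 0.997, 0.001], [-0.012, 0.001, -1.0]]
wrist_force: [4.4, -3.6, 11.1]
gripper_width: 0.798
gripper_force: 30.0
```

```bash
python3 tilt.py | grep -v '5 \['
```

```text
green rows [280]
0 [289.0, 309.1, 330.1]
10 [285.0, 312.7, 331.5]
20 [281.8, 316.5, 332.4]
30 [279.6, 320.4, 332.8]
40 [278.4, 324.1, 332.8]
[-1.01665616 -1.08380445  0.06018823]
t 28.25 grasp [0.6113 0.0343 0.0795] yaw 85.66 units [ 0.01  0.04 -0.12] turn -0.02 F [ 4.1 -4.1 11.4] w 69.9
```

>>> {"op": "jog_arm", "data": {
  "increments": [
    [0.03,0,0.1,0],
    [0,0,0,0]
  ]
}}

```text
time_s: 28.45
tcp_pos: [0.609, 0.0342, 0.2429]
ee_rot: [[-0.997, 0.075, 0.014], [0.075, 0.997, 0.0], [-0.014, 0.001, -1.0]]
wrist_force: [1.5, -3.7, 19.2]
gripper_width: 0.795
gripper_force: 30.0
```

>>> {"op": "jog_arm", "data": {
  "increments": [
    [0,0,0.08,0],
    [0,0,0,0]
  ]
}}

```text
time_s: 28.65
tcp_pos: [0.6089, 0.0343, 0.2428]
ee_rot: [[-0.997, 0.075, 0.014], [0.075, 0.997, 0.0], [-0.014, 0.001, -1.0]]
wrist_force: [-1.6, -2.8, 26.4]
gripper_width: 0.798
gripper_force: 30.0
```

```bash
python3 tilt.py | grep -v '5 \['
```

```text
green rows [280]
0 [289.0, 309.1, 330.1]
10 [285.0, 312.7, 331.5]
20 [281.8, 316.6, 332.4]
30 [279.6, 320.4, 332.8]
40 [278.4, 324.2, 332.8]
[-1.03125068  0.37870134 -0.04963321]
t 28.7 grasp [0.6113 0.0343 0.0794] yaw 85.7 units [ 0.01  0.04 -0.13] turn -0.01 F [-1.7 -4.6 27.1] w 69.0
```

Force now rises with no travel, so the pack is seated. I'll relieve the load and release gently.

>>> {"op": "jog_arm", "data": {
  "increments": [
    [0,0,-0.15,0],
    [0,0,0,0]
  ]
}}

```text
time_s: 28.9
tcp_pos: [0.6089, 0.0343, 0.243]
ee_rot: [[-0.997, 0.075, 0.014], [0.075, 0.997, 0.001], [-0.014, 0.002, -1.0]]
wrist_force: [3.2, -3.3, 12.8]
gripper_width: 0.799
gripper_force: 30.0
```

>>> {"op": "jog_arm", "data": {
  "increments": [
    [0,0,0,0],
    [0,0,0,0],
    [0,0,0,0]
  ],
  "grip": 71
}}

```text
time_s: 29.2
tcp_pos: [0.6064, 0.0345, 0.2391]
ee_rot: [[-0.997, 0.077, 0.003], [0.077, 0.997, 0.0], [-0.003, 0.001, -1.0]]
wrist_force: [2.7, -0.3, 5.6]
gripper_width: 0.817
gripper_force: 3.0
```

```bash
python3 tilt.py | grep -v '5 \['
```

```text
green rows [274, 282, 293]
0 [289.2, 308.9, 330.0]
10 [285.2, 312.5, 331.4]
20 [281.9, 316.3, 332.3]
30 [279.7, 320.1, 332.8]
40 [278.4, 323.9, 332.8]
[-0.09890643 -0.6291801   0.05598166]
t 29.25 grasp [0.607  0.0346 0.0756] yaw 85.58 units [-0.21  0.04 -0.32] turn -0.03 F [ 2.  -0.3  5. ] w 70.8
```

>>> {"op": "jog_arm", "data": {
  "increments": [
    [0,0,0,0],
    [0,0,-0.2,0],
    [-0.2,0,-0.5,0],
    [-0.4,0,-0.8,0],
    [-0.5,0,-0.9,0],
    [-0.8,0,-0.9,0],
    [-1,0,-0.9,0],
    [-1,0,-0.9,0],
    [-1,0,-0.7,0],
    [-0.6,0.1,0,0]
  ],
  "grip": 76
}}

```text
time_s: 30.25
tcp_pos: [0.7166, 0.0273, 0.3564]
ee_rot: [[-0.997, 0.078, 0.003], [0.078, 0.997, 0.0], [-0.003, 0.0, -1.0]]
wrist_force: [0.5, 1.4, -0.1]
gripper_width: 0.872
gripper_force: 0.0
```

```bash
cat > chk.py <<'E'
from h import *
from fit import b2w
from scipy.optimize import least_squares
v=np.load('bay.npy');im=eyes.capture('wrist');K,R,t=cam('wrist');C=(K,R,t+v[6:9]);cv2.imwrite('pics/chk.png',im)
go(.7185,.031,.19,85.73)
h=cv2.cvtColor(im,cv2.COLOR_BGR2HSV)
g=((h[...,0]>50)&(h[...,0]<72)&(h[...,1]>110)&(h[...,2]>40)).astype(np.uint8);g[290:]=0
w=(im.min(2)>150).astype(np.uint8)
ys,xs=np.where(g);print('green',xs.min(),xs.max(),ys.min(),ys.max())
mid=(xs.min()+xs.max())//2
print('rows at mid',[k for k in range(1,290) if g[k,mid]!=g[k-1,mid]])
for px in(-6,0,6):
    E=lambda p:proj(C,b2w(np.array([p])/1e3,*v[:3]))[0].round(1).tolist()
    print(px,'ribbase up',E([px+5,0,24]),'ribtop low',E([px-5,0,46]),'pack low edge top',E([px-34,0,24]),'low L/R',E([px-34,-52,24]),E([px-34,52,24]))
    print('   if low edge 10mm up: ',E([px-34,0,34]))
E
python3 chk.py
```

```text
t 30.3 grasp [0.7176 0.0276 0.1911] yaw 85.51 units [-0.03  0.17  0.05] turn -0.05 F [ 2.5  0.5 -0.1] w 75.7
green 233 459 12 274
rows at mid [12, 71, 98, 122]
-6 ribbase up [316.8, 68.1] ribtop low [317.0, 97.7] pack low edge top [317.1, 122.7] low L/R [246.4, 123.1] [387.9, 122.4]
   if low edge 10mm up:  [317.2, 129.6]
0 ribbase up [316.8, 58.6] ribtop low [316.9, 88.4] pack low edge top [317.1, 115.0] low L/R [245.3, 115.4] [388.9, 114.7]
   if low edge 10mm up:  [317.1, 121.8]
6 ribbase up [316.7, 48.7] ribtop low [316.8, 78.8] pack low edge top [317.1, 107.1] low L/R [244.1, 107.5] [390.0, 106.7]
   if low edge 10mm up:  [317.1, 113.8]
```

The rib and edge rows match the spent pack's seated geometry, so the fresh pack is flat against the low wall. Next I'll close the fingers and go to the uphill side of the cover's bar.

>>> {"op": "jog_arm", "data": {
  "increments": [
    [1,0,-0.5,0],
    [1,0,-0.5,0],
    [1,0,0,0],
    [1,0,0,0],
    [1,0,0,0],
    [1,0,0,0],
    [1,0,0,0],
    [1,0,0,0],
    [1,0,0,0],
    [1,0,0,0]
  ],
  "grip": 0
}}

```text
time_s: 31.3
tcp_pos: [0.5143, 0.0431, 0.3734]
ee_rot: [[-0.997, 0.078, -0.003], [0.078, 0.997, -0.001], [0.003, -0.001, -1.0]]
wrist_force: [-0.7, 0.9, -0.0]
gripper_width: 0.059
gripper_force: 0.0
```

>>> {"op": "jog_arm", "data": {
  "increments": [
    [1,0,0,0],
    [0.4,0,0,0],
    [0,0,0,0],
    [0,0,0,0]
  ]
}}

```text
time_s: 31.7
tcp_pos: [0.4885, 0.0455, 0.3742]
ee_rot: [[-0.997, 0.078, 0.0], [0.078, 0.997, -0.0], [-0.0, -0.0, -1.0]]
wrist_force: [-0.0, -1.0, -0.1]
gripper_width: 0.001
gripper_force: 0.0
```

```bash
python3 -c "
from h import *
go(.49,.0432,.183,85.73)"
```

```text
t 31.7 grasp [0.4885 0.0455 0.2107] yaw 85.55 units [-0.08 -0.11  1.39] turn -0.04 F [-0.  -1.  -0.1] w 0.1
```

>>> {"op": "jog_arm", "data": {
  "increments": [
    [-0.08,-0.1,0.7,0],
    [0,0,0.45,0],
    [0,0,0.24,0],
    [0,0,0,0]
  ]
}}

```text
time_s: 32.1
tcp_pos: [0.4897, 0.0433, 0.3453]
ee_rot: [[-0.997, 0.078, -0.002], [0.078, 0.997, -0.001], [0.002, -0.001, -1.0]]
wrist_force: [-0.4, 0.0, -0.3]
gripper_width: 0.001
gripper_force: 0.0
```

>>> {"op": "jog_arm", "data": {
  "increments": [
    [-0.43,0,0.25,0],
    [-0.43,0,0.25,0],
    [-0.43,0,0.25,0],
    [-0.43,0,0.25,0],
    [0,0,0,0]
  ]
}}

```text
time_s: 32.6
tcp_pos: [0.5252, 0.0407, 0.3257]
ee_rot: [[-0.997, 0.078, 0.0], [0.078, 0.997, -0.0], [-0.0, -0.0, -1.0]]
wrist_force: [0.5, 0.3, 1.5]
gripper_width: 0.005
gripper_force: 0.3
```

>>> {"op": "jog_arm", "data": {
  "increments": [
    [-0.43,0,0.25,0],
    [-0.43,0,0.25,0],
    [-0.43,0,0.25,0],
    [0,0,0,0]
  ]
}}

```text
time_s: 33.0
tcp_pos: [0.5509, 0.0386, 0.3107]
ee_rot: [[-0.997, 0.078, 0.001], [0.078, 0.997, -0.0], [-0.001, -0.0, -1.0]]
wrist_force: [1.3, -0.4, 0.7]
gripper_width: 0.007
gripper_force: 0.5
```

```bash
python3 - <<'E'
from h import *
for c in('side','top'):
    eyes.capture(c)
    for d in eyes.spot_in(c,'cover_grip')[:2]: print(c,d)
go(.5951,.0363,.125,85.73)
E
```

```text
side {'centre': [0.5603, 0.0297, 0.1287], 'conf': 0.96}
t 33.2 grasp [0.5499 0.0387 0.1478] yaw 85.53 units [-2.26  0.06  1.14] turn -0.04 F [ 1.5 -0.   1.2] w 0.7
```

>>> {"op": "jog_arm", "data": {
  "increments": [
    [-0.43,0,0.25,0],
    [-0.43,0,0.25,0],
    [-0.43,0,0.25,0],
    [-0.43,0,0.25,0],
    [-0.43,0,0.25,0],
    [0,0,0,0]
  ]
}}

```text
time_s: 33.8
tcp_pos: [0.594, 0.0353, 0.2854]
ee_rot: [[-0.997, 0.078, 0.002], [0.078, 0.997, -0.0], [-0.002, 0.0, -1.0]]
wrist_force: [1.5, 0.2, 0.5]
gripper_width: 0.003
gripper_force: 0.9
```

>>> {"op": "jog_arm", "data": {
  "increments": [
    [-0.22,0,0.12,0],
    [-0.22,0,0.12,0],
    [0,0,0,0]
  ]
}}

```text
time_s: 34.1
tcp_pos: [0.6016, 0.0346, 0.2812]
ee_rot: [[-0.997, 0.078, 0.0], [0.078, 0.997, 0.0], [-0.0, 0.0, -1.0]]
wrist_force: [1.0, -0.1, 1.0]
gripper_width: 0.008
gripper_force: 1.0
```

>>> {"op": "jog_arm", "data": {
  "increments": [
    [-0.2,0,0.1,0],
    [-0.1,0,0.05,0],
    [0,0,0,0]
  ]
}}

```text
time_s: 34.4
tcp_pos: [0.6049, 0.0345, 0.28]
ee_rot: [[-0.997, 0.078, -0.008], [0.078, 0.997, -0.001], [0.008, -0.001, -1.0]]
wrist_force: [-12.5, 3.2, 16.0]
gripper_width: 0.006
gripper_force: 10.4
```

>>> {"op": "jog_arm", "data": {
  "increments": [
    [-0.1,0,0,0],
    [-0.1,0,0,0],
    [0,0,0,0]
  ]
}}

```text
time_s: 34.7
tcp_pos: [0.6066, 0.0344, 0.2799]
ee_rot: [[-0.997, 0.078, -0.016], [0.078, 0.997, -0.001], [0.016, -0.002, -1.0]]
wrist_force: [-20.8, 7.0, 22.3]
gripper_width: 0.007
gripper_force: 14.9
```

>>> {"op": "jog_arm", "data": {
  "increments": [
    [0.4,0,-0.5,0],
    [0.3,0,-1,0],
    [0,0,-1,0],
    [0,0,-1,0],
    [-0.5,0,-1,0],
    [-1,0,-1,0],
    [-1,0,-1,0],
    [-1,0,-1,0],
    [-1,0,0,0],
    [-1,0,0,0]
  ]
}}

```text
time_s: 35.7
tcp_pos: [0.7076, 0.0261, 0.4289]
ee_rot: [[-0.997, 0.078, 0.001], [0.078, 0.997, 0.001], [-0.001, 0.001, -1.0]]
wrist_force: [0.0, -0.4, 0.2]
gripper_width: 0.003
gripper_force: 0.0
```

>>> {"op": "jog_arm", "data": {
  "increments": [
    [-0.8,0,0,0],
    [0,0,0,0]
  ]
}}

```text
time_s: 35.9
tcp_pos: [0.7242, 0.0248, 0.4263]
ee_rot: [[-0.997, 0.079, -0.002], [0.079, 0.997, -0.0], [0.002, -0.0, -1.0]]
wrist_force: [-0.9, 0.2, -1.6]
gripper_width: 0.007
gripper_force: 0.0
```

```bash
python3 - <<'E'
from h import *
from fit import b2w
v=np.load('bay.npy');im=eyes.capture('wrist');K,R,t=cam('wrist');C=(K,R,t+v[6:9]);cv2.imwrite('pics/fin.png',im);go(.68,.03,.24)
for d in eyes.spot_in('wrist','cover_grip')[:1]: print(d)
h=cv2.cvtColor(im,cv2.COLOR_BGR2HSV);b=((h[...,0]>98)&(h[...,0]<120)&(h[...,1]>140)&(h[...,2]>90))
for q in(0,.003,.006,.01):
    E=lambda p:proj(C,b2w(np.array([p])/1e3+[q,0,0],*v[:3]))[0].round(1).tolist()
    print(q,'bar base up',E([7,0,57.5]),'bar low top',E([-3,0,77.5]),'plate low',E([-48,0,57.5]),'plate up',E([48,0,57.5]))
c=int(E([0,0,60])[0]);col=b[:300,c];print(c,[k for k in range(1,300) if col[k]!=col[k-1]],'ref wall low top',proj(C,b2w([[-.04,0,.052]],*v[:3])))
for c in('side','top'):
    eyes.capture(c)
    for n in('cover_grip','spent','fresh','board','flux','driver'):
        for d in eyes.spot_in(c,n)[:3]: print(c,n,np.round(d['centre'],3),round(d['conf'],2))
E
```

```text
t 35.95 grasp [0.723  0.0249 0.2632] yaw 85.5 units [2.16 0.08 1.17] turn None F [-0.6 -0.2 -0. ] w 0.7
{'centre': [0.606, 0.0333, 0.094], 'conf': 0.94}
0 bar base up [320.1, 84.0] bar low top [320.2, 108.7] plate low [320.1, 147.6] plate up [320.0, 24.2]
0.003 bar base up [320.1, 80.0] bar low top [320.2, 104.8] plate low [320.1, 144.5] plate up [320.0, 19.3]
0.006 bar base up [320.1, 76.0] bar low top [320.2, 100.9] plate low [320.1, 141.4] plate up [320.0, 14.4]
0.01 bar base up [320.0, 70.5] bar low top [320.2, 95.5] plate low [320.1, 137.2] plate up [320.0, 7.6]
320 [18, 83, 108, 145] ref wall low top [[320.0446592  135.95076827]]
side cover_grip [0.612 0.033 0.097] 0.55
side spent [0.446 0.302 0.032] 0.87
side spent [ 0.552 -0.131  0.03 ] 0.65
side spent [ 0.755 -0.07   0.046] 0.6
side fresh [0.612 0.029 0.1  ] 0.45
side board [0.33  0.165 0.006] 0.66
side board [ 0.543 -0.03   0.1  ] 0.56
side flux [ 0.346 -0.175  0.048] 0.62
side driver [0.739 0.087 0.023] 0.89
top cover_grip [0.602 0.039 0.098] 0.56
top spent [0.674 0.203 0.036] 0.83
top spent [ 0.548 -0.126  0.033] 0.61
top spent [ 0.734 -0.055  0.042] 0.58
top board [0.348 0.134 0.002] 0.46
top flux [ 0.343 -0.156  0.057] 0.96
top driver [0.743 0.109 0.022] 0.87
```

The push met about 29 N at the end of travel, against roughly 1.5 N while sliding. The bar's image rows match the shut position, and the other items are where they were. Handing in.

```bash
python3 -c "
from station import r
print(r.finish_job())"
```

```text
the job is handed in; nothing more can be done
None
```

The job is handed in at about 36 s, with no verdict returned: the spent pack is flat in the bin, the fresh pack flat in the bay rib outward and the cover pushed to its stop. I viewed 12 pictures, over the limit of 10, so the last checks used camera measurements and forces only.

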